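# Clamp a projector light engine in the inclined fixture

### The arm

A 6-joint arm with a two-finger parallel gripper is mounted at the origin on the work surface. World frame = base frame: x ahead of the robot, y to its left, z up, the work surface at z = 0. Lengths are in m, angles in rad, forces in N, time in s.
With the tool pointing down it reaches from about 0.375 to 0.975 m from the base axis. Payload 3.8 kg.
Tool frame: the origin (TCP) lies between the finger pads; the fingertips stand 17 mm ahead of it and the grasp point (between the pads) lies 2 mm behind it; y points along the fingers, z is the direction in which the jaws open and shut, and the axes are right-handed (so a half turn about y gives the same grasp; the last joint's range is limited). The gripper opens to 85 mm and grips with 20 to 120 N. Pads are 22 mm wide; open, the fingers measure 114 mm over their backs; the gripper's body (76 mm by 85 mm) begins 54 mm behind the grasp point. The pads swing forward as they close: fully open they stand 13 mm farther back than shut.
Start: joints at [1.236, 0.264, 1.604, -0, 1.274, -0.037], TCP at [0.198, 0.645, 0.248] pointing down, gripper open.
Joint ranges: [-2.63, 2.63], [-0.94, 2.18], [0.31, 2.57], [-1.31, 4.45], [0, 2.66], [-2.55, 2.55]. Speed limits (rad/s): [2.57, 2.57, 3.14, 3.14, 3.14, 3.14].

### API

Orientations are given as a rotation vector (axis times angle).
In Python, from workcell import bot, eyes, nets gives the robot as it stands. The module is installed in compiled form; this text tells all that it offers.
- The arm moves only by the tool jog_arm, never from a script. Its arguments are lists of equal length, an entry for each row: "turn": the turn, a rotation vector about the tool's x, y, z in rad, a list of three; "slide": the shift along the tool's x, y, z in mm, a list of three; "grip": the opening in per cent of the stroke, from 0 (shut) to 100 (fully open). A call has 1 to 5 rows; each row shifts and turns the commanded pose from where the row before left it, along the tool's axes as they then stand; what a row does not reach is not made up. A row lasts 1/10 s, in which the tool goes at most 50 mm and 8.59 degrees, less where a joint would pass 70% of its speed; a pose out of reach is approached as far as the arm can. A call with a gripper value outside its range is refused whole. The fingers move at their own pace and stop on an object; "newtons" is the grip in N (left out, the last holds). Time passes only in rows, so rows that do not move let the fingers close. It gives the time, the measured TCP pose, the force and the opening at its end, in the units of the state.
- bot.read_state(): the state, without advancing time (a new reading comes with each control period).
- eyes.read_camera(name): name is "scene" or "top" or "wrist"; returns a dict with "img" (480x640x3 uint8, red, green, blue), "depth" (480x640 float32, m along the optical axis (not along the pixel's ray), 0 where there is no reading), "intrinsics" (3x3 intrinsics, pixels), "distortion" ([k1, k2, p1, p2, k3] as OpenCV has them; the pictures are not rectified), "position" and "rotation" of the camera in the world. Camera axes: x right, y down, z forward; pixel columns grow to the right and rows downward; lengths in m; the calibration is good to about 2 mm. A picture is of the moment at which its call begins.
- bot.finish_job(): hands the job in, once; it reports no verdict.
Trained networks look in a picture, given as the dict that the camera call returned (one of the last four; its "shot" number tells which), for a name from the list of things; names that differ only in an ending like _2 or _b are one class to them, and where a whole thing is asked for, a point or a joint stands for the part that bears it (a point fixed in the world has none). Each returns a list of dicts, best first, with "conf" (0 to 1); they miss things now and then, are a little off and sometimes report something else, mostly with a low value. They report only what shows in the picture. A call takes as long as a camera call. They do not tell look-alikes from the thing itself.
- nets.search_frame(thing, picture): "xyz" ([x, y, z] in m, in the coordinates of the camera as it stood for that picture, good to about 4 mm: the middle of the surface that is visible of it).
The state is a dict: "time": time; "q": joint angles; "joint_vel": joint speeds; "joint_torque": joint torques, N m; "tool_pos": TCP position; "tcp_rot": TCP orientation; "wrist_force": force on the tool from outside, world axes, zero at the start; "torque": the same for the moment, N m; "width": opening from 0.0 (shut) to 1.0 (fully open).
Only numpy, scipy, OpenCV 4.12 (cv2) and the standard library are available. Lean on these libraries where they do the work, as an engineer would, in place of code of your own. Each camera call takes 0.05 s, during which the arm holds its last target.

### The job

Load the light engine into the inclined clamping fixture: set it down gently between the locating pins, flat on the seat with its lens pointing down the slope. Then slide the clamping bridge along its guide bars until the ball detent clicks over the seat, and screw the knurled knob down clockwise, regripping as often as needed, until it is fully home on the bridge and its pad holds the engine. Let go, and leave everything else on the mat where it stands.

Things in the scene. Friction and masses are not known exactly. Their poses are not given: they have to be found in the camera images.
- engine_centre (a point): Loose black projector light engine, 0.2 to 0.3 kg, upright on the mat: a box 68 (own x) x 46 (own y) x 34 mm (own z, up). Its rear 20 mm (+x) are aluminium fins of full width and height; a lens snout, 22 mm across, sticks 16 mm out of its front (-x) at mid-height; on the middle of its top is a boss, 18 mm across, 3 mm high. Point: centre of the box, 17 mm above its underside. Grip across the 46 mm.
- engine_lens (a point): Front end of the engine's lens snout, on its axis: 50 mm from engine_centre along the engine's own -x, at the same height.
- nest: Seat of the bolted-down clamping fixture. Origin: middle of the blue seat, 70 mm above the table, where the middle of the engine's underside belongs. Own x: up the slope, roughly towards the robot; own y: along the guide bars; own z: square to the plate, which leans 30 degrees, facing roughly away from the robot. The loaded engine's axes lie along these, its centre 17 mm above the origin along own z, its lens to own -x.
- fixture: Base of the clamping fixture, origin on the table under the middle of its 180 x 186 mm base plate. It carries the inclined plate (nest x -86 to 86 mm, nest y -135 to 35 mm). Two guide bars run along nest y at nest x = -70 and 70 mm, 14 mm wide, tops 30 mm above the seat; their end stops are 34 mm high.
- seat_pins (a point): Foot of one of eight steel locating pins round the seat, 6 mm thick, 13 mm high, the top 5 mm tapered to 2 mm. They leave the engine 2 mm of play on each side. Centres in the nest frame (mm): x = -39 at y = -18, 18; x = 39 at y = -14, 14; y = -28 and y = 28, each at x = -24, 24.
- bridge (a joint): Position (m) of the clamping bridge along the guide bars, growing to nest +y: parked near 0, detent at 0.105, travel ends -0.002 and 0.115. The screw axis stands at nest x = 0, y = value - 0.105. Within about 2 mm of the detent the ball drops in and holds it; it takes about 8 N to leave. Elsewhere it slides with about 3 N and stays where it is left. It may be moved by its knob.
- detent (a joint): Height (m) of the spring ball and its pin in the bridge's rear carriage: 0 while it rides on the guide bar, about -0.002 once it has clicked into the groove.
- bridge_top (a point): Middle of the top of the bridge's aluminium beam, on the screw axis, 64 mm above the seat surface. The beam is 164 mm long (nest x), 26 mm wide and 12 mm thick; below each end a black carriage, 24 x 28 mm, runs on a guide bar. A brass plunger, 13 mm across, stands 10 mm above the beam at nest x = 70 mm.
- knob_grip (a point): Middle of the head of the clamp screw's black knurled knob, on the screw axis, which is parallel to nest z. The head is 32 mm across and 24 mm high, this point half-way; under it a neck, 18 mm thick and 8 mm long, whose foot comes to rest on the beam. With the screw home this point is 84 mm above the seat surface, at the start about 91 mm.
- clamp_screw (a joint): Turn of the clamp screw (rad), growing clockwise as seen from the knob's side. It goes down 4 mm a turn (0.64 mm a rad) to a hard stop, home on the beam, at 12.0; at the start it is about 1.5 to 1.8 turns short of that, its pad some 4 mm clear of the engine's boss. It turns with 0.04 N m and stays where left. At home the sprung pad presses the boss with about 12 N.
- clamp_pad: Brass pressure pad, 16 mm across, on a 3.5 N/mm spring at the foot of the clamp screw, below the bridge; it does not turn with the screw. With the screw home and no engine below, its underside is 34.5 mm above the seat surface (the loaded engine's boss: 37 mm).
- lens_barrel_centre (a point): Black lens barrel standing on the mat close to the fins of the engine, 34 mm across, 40 mm high; point half-way up. To be left alone.
- fan_centre (a point): Small black fan lying on the mat in front of the engine's lens, 40 x 40 x 12 mm; point half-way up. To be left alone.
- heat_sink_centre (a point): Small aluminium heat sink on the mat beside the engine, 40 x 40 x 22 mm; point half-way up. To be left alone.
- screw_tray_centre (a point): Blue tray of screws beside the upper edge of the fixture, 60 x 46 x 20 mm; point half-way up. To be left alone.
- oil_bottle_centre (a point): White closed bottle with a red cap, standing between the fixture and the engine, 42 mm across, 125 mm high; point half-way up. To be left alone.
- bit_stand_centre (a point): Orange stand with driver bits, 56 x 44 mm and 56 mm high; point half-way up. To be left alone.
- shell_centre (a point): Black round shell on a 58 mm square flange, 24 mm high, lying on the mat; point 12 mm up. To be left alone.
Mind the look-alikes: they are no part of the job. What is shaped like the part that bears engine_centre but pink or purple is not meant.

How it is judged:
On the way, in this order (a step that is already met when the one before it is completed fails the run):
1. the light engine sits flat between the locating pins, lens down the slope, and has been let go (x of engine_centre in the frame of nest between -0.005 and 0.005 m and y of engine_centre in the frame of nest between -0.005 and 0.005 m and z of engine_centre in the frame of nest between 0.014 and 0.019 m and angle between the z axis of engine_centre and the z axis of nest, either way round below 0.06 rad and x of engine_lens in the frame of nest below -0.04 m and contact force between engine and the fingers below 0.5 N), for 0.2 s.
2. the bridge has clicked into its detent over the seated engine (value of joint bridge between 0.1025 and 0.1075 m and value of joint detent below -0.0012 m and x of engine_centre in the frame of nest between -0.005 and 0.005 m and y of engine_centre in the frame of nest between -0.005 and 0.005 m and z of engine_centre in the frame of nest between 0.014 and 0.019 m and angle between the z axis of engine_centre and the z axis of nest, either way round below 0.06 rad and x of engine_lens in the frame of nest below -0.04 m), for 0.2 s.
3. the clamp screw is home and its pad presses on the engine (value of joint clamp_screw above 11.4 rad and contact force between clamp_pad and engine above 4 N and value of joint bridge between 0.1025 and 0.1075 m and value of joint detent below -0.0012 m), for 0.2 s.
At the end, for the whole second after the job is handed in: The engine lies flat on the seat between the pins (centre within 5 mm, 0.06 rad), lens down the slope; the bridge is within 2.5 mm of 0.105 with its ball in the groove; the clamp screw is within 0.6 rad of its stop, its pad pressing the engine (over 4 N); the engine is at rest and nothing is held (all of step 3 and x of engine_centre in the frame of nest between -0.005 and 0.005 m and y of engine_centre in the frame of nest between -0.005 and 0.005 m and z of engine_centre in the frame of nest between 0.014 and 0.019 m and angle between the z axis of engine_centre and the z axis of nest, either way round below 0.06 rad and x of engine_lens in the frame of nest below -0.04 m and linear speed of engine below 0.02 m/s); the robot touches nothing.
It fails at once if the engine is dropped (it falls faster than 0.45 m/s, out of the fingers) (linear speed of engine above 0.45 m/s and contact force between engine and the fingers below 0.3 N).
It fails at once if a bystander is pushed more than 25 mm or knocked over (distance of any of lens_barrel_centre, heat_sink_centre, fan_centre, screw_tray_centre, oil_bottle_centre, bit_stand_centre, shell_centre from where it was at the start of the episode above 0.025 m or angle between any of lens_barrel_centre, heat_sink_centre, fan_centre, screw_tray_centre, oil_bottle_centre, bit_stand_centre, shell_centre's own z axis and vertical above 0.5 rad).
It also fails if it takes over 72 s, if anything falls off the work surface, if the arm or the gripper's body presses on something with over 40 N, if the wrist force passes 120 N, or if a joint passes its speed limit or range.

## Working session

There is one attempt and no reset: what is moved stays moved. The work goes in short steps, Python scripts to look and compute and a tool call to move; the robot and the scene stay as the last step left them, time stands still between calls to the robot, and variables do not carry over. Pictures are saved under pics/ and viewed, and the job is handed in when it is done.

Besides the shell and the picture viewer there is one more tool, called after "Request:" by a JSON object that holds its "op" and its "data", one argument or row to a line. jog_arm: Moves the arm, as the interface text tells. Its arguments: {"type":"object","properties":{"turn":{"type":"array"},"slide":{"type":"array"},"grip":{"type":"array"},"newtons":{"type":"number"}},"required":["turn","slide","grip"]}

```bash
mkdir -p pics; ls
cat > h.py <<'E'
import numpy as np, cv2
from scipy.spatial.transform import Rotation as R
from workcell import bot, eyes, nets
def shot(name,fn=None):
    p=eyes.read_camera(name)
    if fn: cv2.imwrite('pics/'+fn+'.png',p['img'][:,:,::-1])
    return p
def camR(p):
    r=np.array(p['rotation'],float)
    return r if r.shape==(3,3) else R.from_rotvec(r).as_matrix()
def toworld(p,x): return camR(p)@np.asarray(x)+np.asarray(p['position'])
def px2w(p,u,v,d=None):
    if d is None:
        w=p['depth'][int(v)-1:int(v)+2,int(u)-1:int(u)+2]; d=np.median(w[w>0])
    n=cv2.undistortPoints(np.array([[[u,v]]],float),np.array(p['intrinsics']),np.array(p['distortion']))[0,0]
    return toworld(p,np.array([n[0]*d,n[1]*d,d]))
def w2px(p,X):
    r=camR(p).T
    X=np.atleast_2d(X); c=(X-np.asarray(p['position']))@r.T
    o,_=cv2.projectPoints(c.reshape(-1,1,3),np.zeros(3),np.zeros(3),np.array(p['intrinsics']),np.array(p['distortion']))
    return o[:,0]
def cloud(p):
    h,w=p['depth'].shape
    uu,vv=np.meshgrid(np.arange(w),np.arange(h))
    n=cv2.undistortPoints(np.stack([uu,vv],-1).reshape(-1,1,2).astype(float),np.array(p['intrinsics']),np.array(p['distortion']))[:,0]
    d=p['depth'].reshape(-1,1)
    X=np.hstack([n*d,d])@camR(p).T+np.asarray(p['position'])
    X[d[:,0]<=0]=np.nan
    return X.reshape(h,w,3)
E
python3 - <<'E'
from h import *
print(bot.read_state())
for c in ['scene','top','wrist']:
    p=shot(c,c+'0'); print(c,p['position'],p['rotation'],p['intrinsics'])
    np.savez('pics/'+c+'0.npz',**{k:np.array(v) for k,v in p.items()})
    for t in ['engine_centre','engine_lens','nest','fixture','bridge_top','knob_grip','bridge','seat_pins','oil_bottle_centre']:
        try:
            print(t,[(np.round(toworld(p,r['xyz']),3),round(r['conf'],2)) for r in nets.search_frame(t,p)[:3]])
        except Exception as e: print(t,e)
E
```

```text
pics
{'time': 0.0, 'q': array([ 1.23608915e+00,  2.64742406e-01,  1.60536161e+00,  8.28175396e-06,
        1.27370168e+00, -3.68828224e-02]), 'joint_vel': array([-0.00026843, -0.00052515,  0.00016495,  0.000844  ,  0.0016596 ,
       -0.00194068]), 'joint_torque': array([ 1.71277807e-03, -5.15126288e+01, -3.67307854e+01,  1.39128133e-04,
        1.28934259e-02,  5.18671732e-05]), 'tool_pos': array([0.19783499, 0.64463873, 0.24697592]), 'tcp_rot': array([-1.56030371,  0.23415429, -0.23349773]), 'wrist_force': array([0.15840501, 0.04666922, 0.57226814]), 'torque': array([-0.0109497 ,  0.03382368,  0.04156317]), 'width': 0.9961103135056052}
scene [1.17338124 0.21905723 0.79784598] [-1.49218359 -2.06688285  0.85041456] [[560.4319997    0.         316.76178349]
 [  0.         560.4319997  230.76909491]
 [  0.           0.           1.        ]]
engine_centre [(array([0.418, 0.321, 0.032]), 0.77), (array([0.531, 0.163, 0.03 ]), 0.73), (array([0.538, 0.282, 0.031]), 0.64)]
engine_lens [(array([0.53 , 0.166, 0.033]), 0.79), (array([0.535, 0.28 , 0.032]), 0.74), (array([0.672, 0.232, 0.032]),
[... 1007 characters left out ...]
]), 0.89), (array([ 0.556, -0.004,  0.084]), 0.57)]
knob_grip [(array([ 0.532, -0.166,  0.077]), 0.58), (array([ 0.549, -0.103,  0.157]), 0.57)]
bridge [(array([ 0.533, -0.117,  0.146]), 0.56)]
seat_pins [(array([ 0.539, -0.173,  0.088]), 0.64)]
oil_bottle_centre [(array([ 0.562, -0.   ,  0.086]), 0.84)]
wrist [0.13436857 0.66393353 0.37481766] [2.34676029 1.73561383 0.23266326] [[349.84474327   0.         319.17492595]
 [  0.         349.84474327 241.56617308]
 [  0.           0.           1.        ]]
engine_centre [(array([0.402, 0.326, 0.032]), 0.9)]
engine_lens [(array([0.4  , 0.326, 0.031]), 0.8)]
nest []
fixture []
bridge_top []
knob_grip []
bridge []
seat_pins []
oil_bottle_centre []
```

View pics/scene0.png

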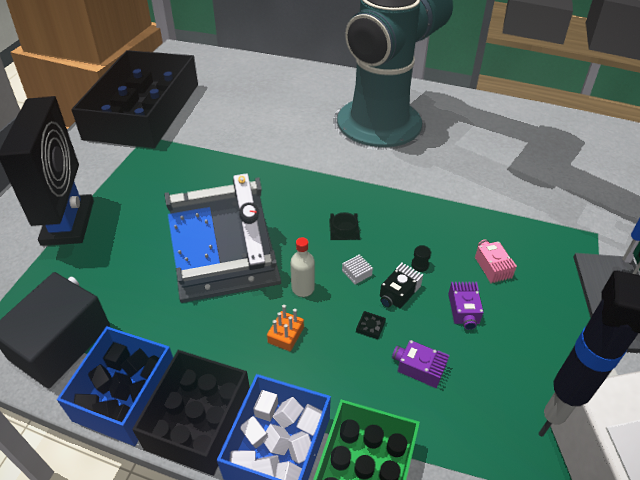

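View pics/top0.png

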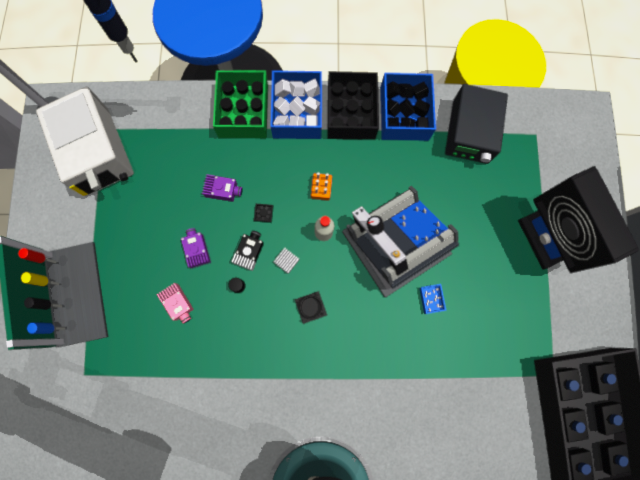

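View pics/wrist0.png

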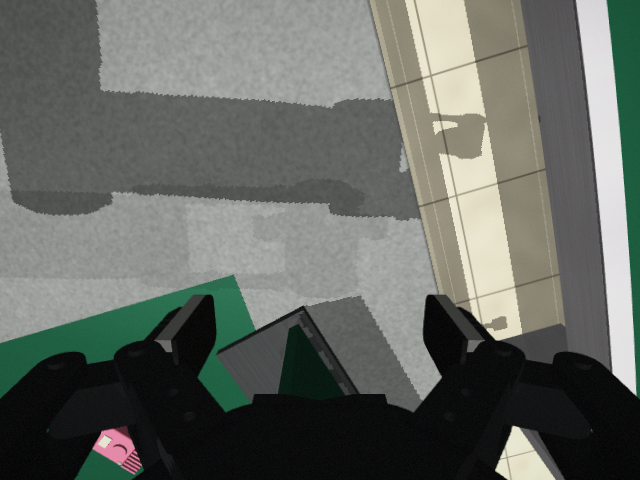

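Run:
```python
import numpy as np, cv2
for c,(x0,y0,x1,y1) in {'scene':(155,165,295,305),'top':(335,175,470,300)}.items():
    im=cv2.imread(f'pics/{c}0.png')[y0:y1,x0:x1]
    cv2.imwrite(f'pics/{c}_fx.png',cv2.resize(im,None,fx=4.2,fy=4.2,interpolation=cv2.INTER_CUBIC))
im=cv2.imread('pics/scene0.png')[230:320,330:450]; cv2.imwrite('pics/scene_en.png',cv2.resize(im,None,fx=5,fy=5,interpolation=cv2.INTER_CUBIC))
im=cv2.imread('pics/top0.png')[190:310,200:320]; cv2.imwrite('pics/top_en.png',cv2.resize(im,None,fx=4.5,fy=4.5,interpolation=cv2.INTER_CUBIC))
```

```text
(no output)
```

View pics/scene_fx.png

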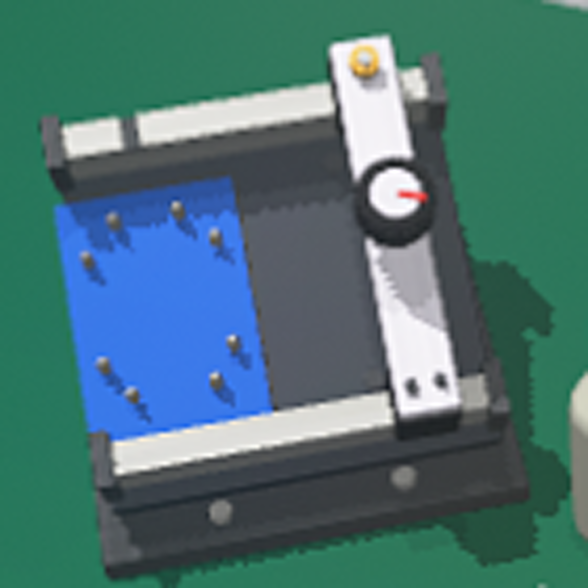

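View pics/top_fx.png

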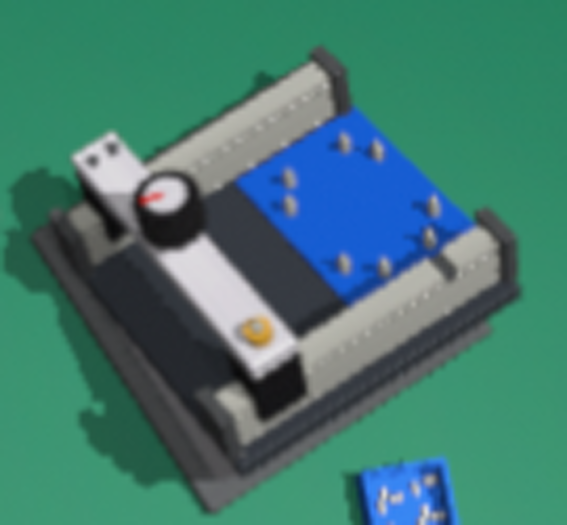

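View pics/top_en.png

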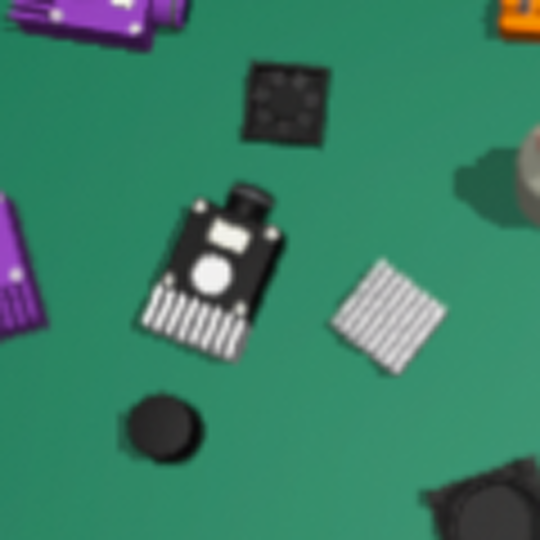

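```bash
cat > fit.py <<'E'
from h import *
from scipy.optimize import least_squares
P={c:dict(np.load(f'pics/{c}0.npz')) for c in ['scene','top','wrist']}
def nestR(yaw):
    h=np.array([np.cos(yaw),np.sin(yaw),0]); x=h*np.cos(np.pi/6)+np.array([0,0,.5]); z=-h*.5+np.array([0,0,np.cos(np.pi/6)])
    return np.stack([x,np.cross(z,x),z],1)
if __name__=='__main__':
    pins=np.array([(39,14),(39,-14),(24,28),(24,-28),(-24,28),(-24,-28),(-39,18),(-39,-18)])
    sc=np.array([(112,216),(177,207),(86,257),(214,234),(102,362),(233,340),(132,393),(216,377)])/4.2+[155,165]
    tp=np.array([(430,233),(385,262),(433,200),(344,258),(377,146),(288,200),(344,138),(288,172)])/4.2+[335,175]
    N=np.c_[pins,np.full(8,12)]/1000
    def res(q,v='both'):
        X=N@nestR(q[2]).T+[q[0],q[1],.07]
        a=(w2px(P['scene'],X)-sc).ravel(); b=(w2px(P['top'],X)-tp).ravel()
        return {'both':np.r_[a,b],'s':a,'t':b}[v]
    for v in ['both','s','t']:
        r=least_squares(res,[.545,-.17,-2.5],args=(v,)); print(v,r.x,np.degrees(r.x[2]),np.sqrt(np.mean(r.fun**2)))
    # depth planes check
    r=least_squares(res,[.545,-.17,-2.5]).x
    for c in ['scene','top']:
        C=cloud(P[c]); L=(C-[r[0],r[1],.07])@nestR(r[2])
        m=(abs(L[...,0])<.02)&(abs(L[...,1])<.022)&(abs(L[...,2])<.03); print(c,'seat z',np.median(L[m][:,2]),m.sum())
        m=(abs(L[...,0])<.05)&(L[...,1]>-.16)&(L[...,1]<-.05)&(L[...,2]>.055)&(L[...,2]<.075);print('beam',np.median(L[m],0),np.percentile(L[m][:,1],[3,97]))
        m=(abs(L[...,0])<.05)&(L[...,1]>-.16)&(L[...,1]<-.05)&(L[...,2]>.09);print('knob',np.median(L[m],0),m.sum(),np.percentile(L[m][:,2],[5,50,95]))
    # engine top
    for c in ['scene','top']:
        C=cloud(P[c]); m=(np.hypot(C[...,0]-.525,C[...,1]-.162)<.065)&(C[...,2]>.025)&(C[...,2]<.05)
        pts=C[m]; k=cv2.minAreaRect((pts[:,:2]*1000).astype(np.float32)); print(c,m.sum(),k,np.median(pts[:,2]))
E
python3 fit.py
```

```text
both [ 0.56962827 -0.21507425 -2.57029805] -147.26723040189066 0.7840898029846224
s [ 0.57175525 -0.21298716 -2.57130852] -147.32512599382056 0.15357020264067187
t [ 0.56836598 -0.21680395 -2.5698341 ] -147.24064801453758 0.15604166803388994
scene seat z 0.000697523793293504 510
beam [-0.01945789 -0.10083897  0.06470087] [-0.1134809 -0.0885931]
knob [-0.00323243 -0.10096568  0.1032005 ] 326 [0.09439132 0.1032005  0.10648864]
top seat z 0.0008674524644301413 307
beam [ 0.01880594 -0.10545879  0.06459083] [-0.1144202  -0.09025096]
knob [ 0.0046137  -0.10265822  0.10279745] 221 [0.0920563  0.10279745 0.10544676]
scene 913 ((525.2947998046875, 162.64694213867188), (47.45416259765625, 88.37745666503906), 69.1915283203125) 0.03367005725486372
top 656 ((523.6118774414062, 161.26443481445312), (47.406429290771484, 84.29637908935547), 69.49322509765625) 0.03437391101968423
```

```bash
cat > plan.py <<'E'
from h import *
def rows(Rt,pt,n=None,state=None,maxmm=48,maxrad=.145):
    s=state or bot.read_state(); R0=R.from_rotvec(s['tcp_rot']); p0=np.array(s['tool_pos'])
    Rt=R.from_matrix(Rt) if not isinstance(Rt,R) else Rt
    w=(R0.inv()*Rt).as_rotvec(); d=np.asarray(pt)-p0
    k=int(max(np.ceil(np.linalg.norm(d)*1000/maxmm),np.ceil(np.linalg.norm(w)/maxrad),1))
    if n: k=max(k,n)
    Rc=R0; T=[];S=[]
    for i in range(k):
        T.append([round(float(a),4) for a in w/k]); S.append([round(float(a),1) for a in Rc.inv().apply(d/k)*1000]); Rc=Rc*R.from_rotvec(w/k)
    print('n',k,'total w',np.round(w,3),'d(mm)',np.round(d*1000,1),'|w|deg',np.degrees(np.linalg.norm(w)))
    for i in range(0,k,5): print('turn',T[i:i+5],'\nslide',S[i:i+5])
def toolR(y,z):
    y=np.asarray(y,float)/np.linalg.norm(y); z=np.asarray(z,float); z=z-y*(z@y); z/=np.linalg.norm(z)
    return np.stack([np.cross(y,z),y,z],1)
def hd(deg): return np.array([np.cos(np.radians(deg)),np.sin(np.radians(deg)),0])
E
python3 - <<'E'
from plan import *
from fit import *
s=bot.read_state(); Rm=R.from_rotvec(s['tcp_rot']).as_matrix(); print(s['time'],Rm.round(3)); 
print('zhead',np.degrees(np.arctan2(Rm[1,2],Rm[0,2])))
p=P['wrist']; print('cam in tool',Rm.T@(p['position']-s['tool_pos']),(Rm.T@camR(p)).round(3))
for sg in (69.4,249.4):
    print(sg); rows(toolR([0,0,-1],hd(sg)),[.517,.165,.20])
E
```

```text
1.5 [[ 0.956  0.     0.293]
 [-0.293 -0.     0.956]
 [ 0.    -1.    -0.   ]]
zhead 72.94044837854457
cam in tool [-0.06633979 -0.12655202 -0.00086831] [[-0.001  0.965  0.263]
 [-0.    -0.263  0.965]
 [ 1.     0.     0.001]]
69.4
n 13 total w [0.    0.062 0.   ] d(mm) [ 319.  -480.3  -48.3] |w|deg 3.540449121581525
turn [[0.0, 0.0048, 0.0], [0.0, 0.0048, 0.0], [0.0, 0.0048, 0.0], [0.0, 0.0048, 0.0], [0.0, 0.0048, 0.0]] 
slide [[34.3, 3.7, -28.1], [34.4, 3.7, -28.0], [34.6, 3.7, -27.8], [34.7, 3.7, -27.6], [34.8, 3.7, -27.5]]
turn [[0.0, 0.0048, 0.0], [0.0, 0.0048, 0.0], [0.0, 0.0048, 0.0], [0.0, 0.0048, 0.0], [0.0, 0.0048, 0.0]] 
slide [[35.0, 3.7, -27.3], [35.1, 3.7, -27.1], [35.2, 3.7, -27.0], [35.3, 3.7, -26.8], [35.5, 3.7, -26.6]]
turn [[0.0, 0.0048, 0.0], [0.0, 0.0048, 0.0], [0.0, 0.0048, 0.0]] 
slide [[35.6, 3.7, -26.5], [35.7, 3.7, -26.3], [35.8, 3.7, -26.1]]
249.4
n 22 total w [ 0.   -3.08 -0.  ] d(mm) [ 319.  -480.3  -48.3] |w|deg 176.45955159988412
turn [[0.0, -0.14, -0.0], [0.0, -0.14, -0.0], [0.0, -0.14, -0.0], [0.0, -0.14, -0.0], [0.0, -0.14, -0.0]] 
slide [[20.3, 2.2, -16.6], [17.7, 2.2, -19.3], [14.9, 2.2, -21.6], [11.7, 2.2, -23.4], [8.3, 2.2, -24.8]]
turn [[0.0, -0.14, -0.0], [0.0, -0.14, -0.0], [0.0, -0.14, -0.0], [0.0, -0.14, -0.0], [0.0, -0.14, -0.0]] 
slide [[4.8, 2.2, -25.8], [1.2, 2.2, -26.2], [-2.5, 2.2, -26.1], [-6.1, 2.2, -25.5], [-9.6, 2.2, -24.4]]
turn [[0.0, -0.14, -0.0], [0.0, -0.14, -0.0], [0.0, -0.14, -0.0], [0.0, -0.14, -0.0], [0.0, -0.14, -0.0]] 
slide [[-12.9, 2.2, -22.8], [-16.0, 2.2, -20.8], [-18.7, 2.2, -18.3], [-21.1, 2.2, -15.5], [-23.1, 2.2, -12.4]]
turn [[0.0, -0.14, -0.0], [0.0, -0.14, -0.0], [0.0, -0.14, -0.0], [0.0, -0.14, -0.0], [0.0, -0.14, -0.0]] 
slide [[-24.6, 2.2, -9.1], [-25.6, 2.2, -5.6], [-26.1, 2.2, -2.0], [-26.2, 2.2, 1.7], [-25.7, 2.2, 5.3]]
turn [[0.0, -0.14, -0.0], [0.0, -0.14, -0.0]] 
slide [[-24.7, 2.2, 8.9], [-23.2, 2.2, 12.2]]
```

```bash
sed -i 's/maxrad=.145):/maxrad=.145,w=None):/; s/    w=(R0.inv/    w=np.asarray(w,float) if w is not None else (R0.inv/' plan.py
python3 - <<'E'
from plan import *
rows(toolR([0,0,-1],hd(249.4)),[.517,.165,.16],w=[0,3.203,0])
E
```

```text
n 23 total w [0.    3.203 0.   ] d(mm) [ 319.  -480.3  -88.3] |w|deg 183.51838178040268
turn [[0.0, 0.1393, 0.0], [0.0, 0.1393, 0.0], [0.0, 0.1393, 0.0], [0.0, 0.1393, 0.0], [0.0, 0.1393, 0.0]] 
slide [[19.4, 3.8, -15.9], [21.4, 3.8, -13.1], [23.0, 3.8, -10.0], [24.2, 3.8, -6.7], [24.9, 3.8, -3.2]]
turn [[0.0, 0.1393, 0.0], [0.0, 0.1393, 0.0], [0.0, 0.1393, 0.0], [0.0, 0.1393, 0.0], [0.0, 0.1393, 0.0]] 
slide [[25.1, 3.8, 0.2], [24.8, 3.8, 3.7], [24.0, 3.8, 7.1], [22.8, 3.8, 10.4], [21.2, 3.8, 13.5]]
turn [[0.0, 0.1393, 0.0], [0.0, 0.1393, 0.0], [0.0, 0.1393, 0.0], [0.0, 0.1393, 0.0], [0.0, 0.1393, 0.0]] 
slide [[19.1, 3.8, 16.3], [16.6, 3.8, 18.8], [13.9, 3.8, 20.9], [10.8, 3.8, 22.6], [7.6, 3.8, 23.9]]
turn [[0.0, 0.1393, 0.0], [0.0, 0.1393, 0.0], [0.0, 0.1393, 0.0], [0.0, 0.1393, 0.0], [0.0, 0.1393, 0.0]] 
slide [[4.2, 3.8, 24.7], [0.7, 3.8, 25.1], [-2.7, 3.8, 24.9], [-6.2, 3.8, 24.3], [-9.5, 3.8, 23.2]]
turn [[0.0, 0.1393, 0.0], [0.0, 0.1393, 0.0], [0.0, 0.1393, 0.0]] 
slide [[-12.6, 3.8, 21.7], [-15.5, 3.8, 19.7], [-18.1, 3.8, 17.4]]
```

Request:
{"op": "jog_arm", "data": {
  "turn": [
    [0,0.1393,0],
    [0,0.1393,0],
    [0,0.1393,0],
    [0,0.1393,0],
    [0,0.1393,0]
  ],
  "slide": [
    [19.4,3.8,-15.9],
    [21.4,3.8,-13.1],
    [23,3.8,-10],
    [24.2,3.8,-6.7],
    [24.9,3.8,-3.2]
  ],
  "grip": [100,100,100,100,100]
}}

```text
time: 2.0
tool_pos: [0.2678, 0.5399, 0.2292]
tcp_rot: [-1.426, 0.779, -0.779]
wrist_force: [1.4, -0.0, -0.2]
width: 1.0
```

Request:
{"op": "jog_arm", "data": {
  "turn": [
    [0,0.1393,0],
    [0,0.1393,0],
    [0,0.1393,0],
    [0,0.1393,0],
    [0,0.1393,0]
  ],
  "slide": [
    [25.1,3.8,0.2],
    [24.8,3.8,3.7],
    [24,3.8,7.1],
    [22.8,3.8,10.4],
    [21.2,3.8,13.5]
  ],
  "grip": [100,100,100,100,100]
}}

```text
time: 2.5
tool_pos: [0.3372, 0.4354, 0.2103]
tcp_rot: [-1.147, 1.301, -1.301]
wrist_force: [-0.8, -0.2, -0.3]
width: 1.003
```

Request:
{"op": "jog_arm", "data": {
  "turn": [
    [0,0.1393,0],
    [0,0.1393,0],
    [0,0.1393,0],
    [0,0.1393,0],
    [0,0.1393,0]
  ],
  "slide": [
    [19.1,3.8,16.3],
    [16.6,3.8,18.8],
    [13.9,3.8,20.9],
    [10.8,3.8,22.6],
    [7.6,3.8,23.9]
  ],
  "grip": [100,100,100,100,100]
}}

```text
time: 3.0
tool_pos: [0.4067, 0.3309, 0.1914]
tcp_rot: [-0.7, 1.784, -1.784]
wrist_force: [0.1, -0.1, -0.0]
width: 0.997
```

Request:
{"op": "jog_arm", "data": {
  "turn": [
    [0,0.1393,0],
    [0,0.1393,0],
    [0,0.1393,0],
    [0,0.1393,0],
    [0,0.1393,0]
  ],
  "slide": [
    [4.2,3.8,24.7],
    [0.7,3.8,25.1],
    [-2.7,3.8,24.9],
    [-6.2,3.8,24.3],
    [-9.5,3.8,23.2]
  ],
  "grip": [70,70,70,70,70]
}}

```text
time: 3.5
tool_pos: [0.476, 0.2264, 0.1724]
tcp_rot: [-0.057, 2.195, -2.195]
wrist_force: [0.6, 0.3, 0.4]
width: 0.703
```

Request:
{"op": "jog_arm", "data": {
  "turn": [
    [0,0.1393,0],
    [0,0.1393,0],
    [0,0.1393,0],
    [0,0,0]
  ],
  "slide": [
    [-12.6,3.8,21.7],
    [-15.5,3.8,19.7],
    [-18.1,3.8,17.4],
    [0,0,0]
  ],
  "grip": [70,70,70,70]
}}

```text
time: 3.9
tool_pos: [0.5181, 0.1624, 0.1606]
tcp_rot: [-0.373, -2.022, 2.023]
wrist_force: [-0.4, 0.5, -0.8]
width: 0.701
```

Run:
```python
from plan import *
p=shot('wrist','w1'); np.savez('pics/w1.npz',**{k:np.array(v) for k,v in p.items()})
s=bot.read_state(); print(s['time'],s['q'],s['tool_pos'],s['width'])
np.savez('pics/s1.npz',pos=s['tool_pos'],rot=s['tcp_rot'])
for t in ['engine_centre','engine_lens']: print(t,[(toworld(p,r['xyz']).round(4),r['conf']) for r in nets.search_frame(t,p)[:2]])
C=cloud(p); m=(np.hypot(C[...,0]-.52,C[...,1]-.162)<.065)&(C[...,2]>.026)&(C[...,2]<.05)
pts=C[m]; print(m.sum(),cv2.minAreaRect((pts[:,:2]*1000).astype(np.float32)),np.median(pts[:,2]))
```

```text
3.95 [2.60126063e-01 8.74689314e-02 1.97880482e+00 9.16668352e-05
 1.07573541e+00 2.19227360e+00] [0.51738693 0.16350037 0.16071027] 0.6965666473358874
engine_centre [(array([0.5238, 0.1571, 0.0384]), 0.96), (array([0.5267, 0.2781, 0.0403]), 0.96)]
engine_lens [(array([0.4128, 0.3424, 0.03  ]), 0.88), (array([0.6633, 0.2267, 0.0354]), 0.87)]
5236 ((512.208740234375, 166.07199096679688), (46.08369827270508, 112.43797302246094), 68.98393249511719) 0.034873338953729155
```

View pics/w1.png

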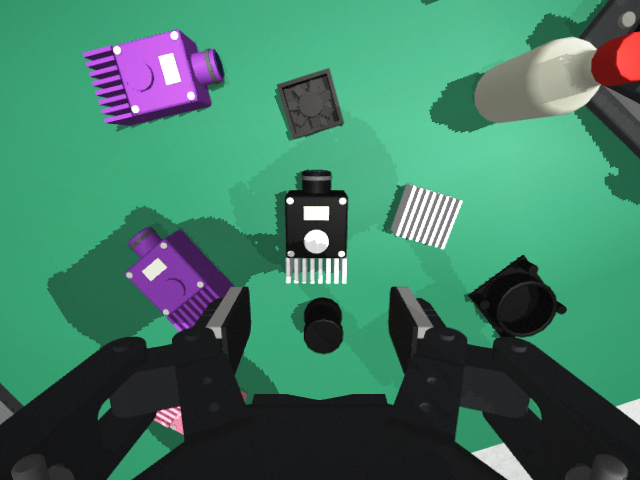

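Run:
```python
from plan import *
p=dict(np.load('pics/w1.npz')); s=np.load('pics/s1.npz'); Rm=R.from_rotvec(s['rot']); 
def atz(u,v,z):
    o=np.array(p['position']); d=px2w(p,u,v,1.0)-o; return o+d*(z-o[2])/d[2]
for n,u,v,z in [('boss',316,241,.037),('fl',285.5,191,.034),('fr',348.5,191,.034),('rl',286,283,.034),('rr',347.5,283,.034),('bl',285.5,255,.034),('br',348,255,.034)]:
    X=atz(u,v,z); print(n,X.round(4),'tool',(Rm.inv().apply(X-s['pos'])*1000).round(1))
C=cloud(p); m=(np.hypot(C[...,0]-.52,C[...,1]-.162)<.035)&(C[...,2]>.03)&(C[...,2]<.05)
pts=C[m]; print(cv2.minAreaRect((pts[:,:2]*1000).astype(np.float32)))
im=cv2.imread('pics/w1.png')[160:300,250:390]; cv2.imwrite('pics/w1z.png',cv2.resize(im,None,fx=4,fy=4,interpolation=cv2.INTER_CUBIC))
```

```text
boss [0.5177 0.1641 0.037 ] tool [-1.000e-01  1.237e+02 -7.000e-01]
fl [0.5597 0.1716 0.034 ] tool [-36.8 126.7 -22.6]
fr [0.5435 0.1291 0.034 ] tool [-36.6 126.7  22.9]
rl [0.4937 0.1982 0.034 ] tool [ 34.3 126.7 -24.1]
rr [0.4768 0.1537 0.034 ] tool [ 34.5 126.7  23.5]
bl [0.5149 0.19   0.034 ] tool [ 11.6 126.7 -23.9]
br [0.498  0.1457 0.034 ] tool [ 11.7 126.7  23.5]
((520.2184448242188, 162.96644592285156), (46.01814270019531, 69.654296875), 68.83352661132812)
```

View pics/w1z.png

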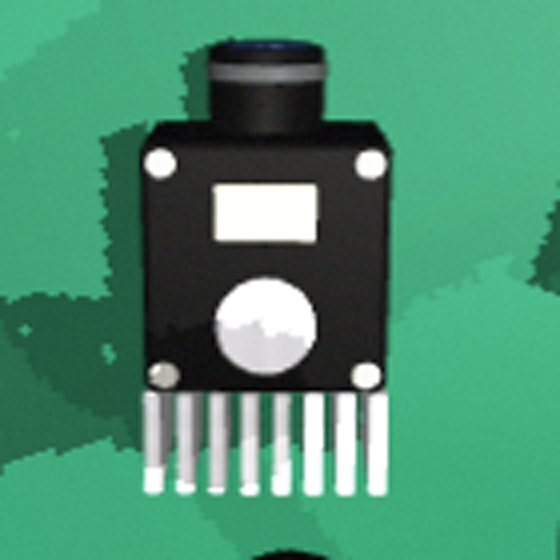

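Request:
{"op": "jog_arm", "data": {
  "turn": [
    [0,0,0],
    [0,0,0],
    [0,0,0],
    [0,0,0],
    [0,0,0]
  ],
  "slide": [
    [0,35,-0.5],
    [0,35,0],
    [0,30,0],
    [0,25,0],
    [0,15,0]
  ],
  "grip": [70,70,70,70,70]
}}

```text
time: 4.55
tool_pos: [0.5152, 0.1657, 0.0189]
tcp_rot: [-0.363, -2.024, 2.027]
wrist_force: [0.5, 0.2, -0.8]
width: 0.702
```

Request:
{"op": "jog_arm", "data": {
  "turn": [
    [0,0,0],
    [0,0,0],
    [0,0,0],
    [0,0,0],
    [0,0,0]
  ],
  "slide": [
    [0,0,0],
    [0,0,0],
    [0,0,0],
    [0,0,0],
    [0,0,0]
  ],
  "grip": [70,40,40,40,40],
  "newtons": 40
}}

```text
time: 5.05
tool_pos: [0.5178, 0.1652, 0.0218]
tcp_rot: [-0.37, -2.027, 2.025]
wrist_force: [-0.1, -0.6, 0.1]
width: 0.533
```

Run:
```python
from plan import *
p=shot('wrist','w2');s=bot.read_state(); print(s['time'],s['q'],s['tool_pos'],s['width'],s['wrist_force'])
```

```text
5.1 [2.62922158e-01 2.66747278e-01 2.06910208e+00 1.36432191e-04
 8.04128369e-01 2.19380188e+00] [0.51781231 0.16519051 0.02184674] 0.5302764041877043 [-0.19445239 -0.81595993  1.57739535]
```

View pics/w2.png

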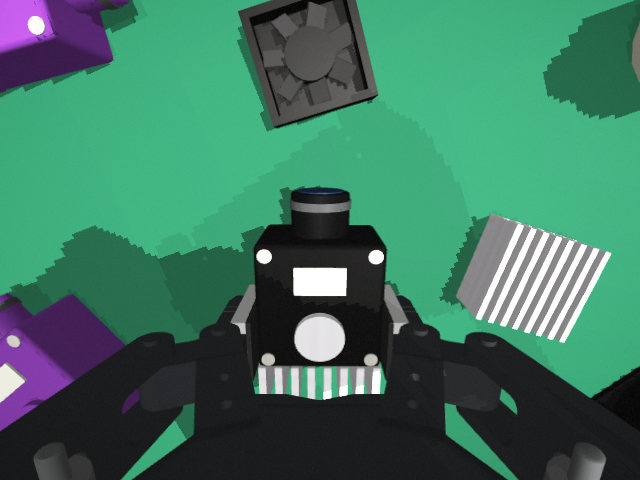

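```bash
cat >> plan.py <<'E'
from fit import nestR
NP=np.array([.5700,-.2150,.07]); NY=np.radians(-147.27)
def nest2w(x,y,z,o=None): return (NP if o is None else o)+nestR(NY)@np.array([x,y,z])/1000
def toolnest(): 
    N=nestR(NY); return toolR(-N[:,2],N[:,1])
E
python3 - <<'E'
from plan import *
p=shot('wrist');s=bot.read_state(); Rm=R.from_rotvec(s['tcp_rot']); print('cam in tool',Rm.inv().apply(p['position']-s['tool_pos']))
o=np.array(p['position']); d=px2w(p,320,338,1.0)-o; X=o+d*(.037-o[2])/d[2]; print('boss tool',Rm.inv().apply(X-s['tool_pos'])*1000)
s=dict(s); s['tool_pos']=s['tool_pos']+[0,0,.2]
rows(toolnest(),nest2w(60,0,150),state=s)
E
```

```text
cam in tool [-0.0664801  -0.12652327  0.00087812]
boss tool [ -0.47587154 -15.16880485   1.17348896]
n 8 total w [ 0.244 -0.909 -0.486] d(mm) [  71.6 -367.8    8.1] |w|deg 60.71901719232788
turn [[0.0305, -0.1137, -0.0608], [0.0305, -0.1137, -0.0608], [0.0305, -0.1137, -0.0608], [0.0305, -0.1137, -0.0608], [0.0305, -0.1137, -0.0608]] 
slide [[-24.6, -1.0, 39.9], [-19.8, -1.1, 42.4], [-14.8, -0.8, 44.4], [-9.7, -0.2, 45.8], [-4.4, 0.8, 46.6]]
turn [[0.0305, -0.1137, -0.0608], [0.0305, -0.1137, -0.0608], [0.0305, -0.1137, -0.0608]] 
slide [[0.8, 2.1, 46.8], [5.9, 3.7, 46.3], [10.9, 5.6, 45.2]]
```

Run:
```python
from plan import *
s=bot.read_state()
s=dict(s); s['tool_pos']=s['tool_pos']+[0,0,.2]
rows(toolnest(),nest2w(60,0,150),state=s,n=10)
```

```text
n 10 total w [ 0.244 -0.909 -0.486] d(mm) [  71.6 -367.8    8.1] |w|deg 60.71901719232788
turn [[0.0244, -0.0909, -0.0486], [0.0244, -0.0909, -0.0486], [0.0244, -0.0909, -0.0486], [0.0244, -0.0909, -0.0486], [0.0244, -0.0909, -0.0486]] 
slide [[-19.7, -0.8, 31.9], [-16.6, -0.9, 33.6], [-13.5, -0.8, 35.0], [-10.2, -0.5, 36.1], [-6.9, -0.0, 36.8]]
turn [[0.0244, -0.0909, -0.0486], [0.0244, -0.0909, -0.0486], [0.0244, -0.0909, -0.0486], [0.0244, -0.0909, -0.0486], [0.0244, -0.0909, -0.0486]] 
slide [[-3.5, 0.6, 37.3], [-0.2, 1.4, 37.4], [3.1, 2.4, 37.3], [6.4, 3.6, 36.8], [9.5, 4.8, 35.9]]
```

Request:
{"op": "jog_arm", "data": {
  "turn": [
    [0,0,0],
    [0,0,0],
    [0,0,0],
    [0,0,0],
    [0,0,0]
  ],
  "slide": [
    [0,-25,0],
    [0,-40,0],
    [0,-45,0],
    [0,-45,0],
    [0,-45,0]
  ],
  "grip": [40,40,40,40,40]
}}

```text
time: 5.65
tool_pos: [0.5165, 0.1647, 0.2223]
tcp_rot: [-0.368, -2.025, 2.025]
wrist_force: [1.0, -0.0, -1.4]
width: 0.53
```

Request:
{"op": "jog_arm", "data": {
  "turn": [
    [0.0244,-0.0909,-0.0486],
    [0.0244,-0.0909,-0.0486],
    [0.0244,-0.0909,-0.0486],
    [0.0244,-0.0909,-0.0486],
    [0.0244,-0.0909,-0.0486]
  ],
  "slide": [
    [-19.7,-0.8,31.9],
    [-16.6,-0.9,33.6],
    [-13.5,-0.8,35],
    [-10.2,-0.5,36.1],
    [-6.9,0,36.8]
  ],
  "grip": [40,40,40,40,40]
}}

```text
time: 6.15
tool_pos: [0.5531, -0.0207, 0.2249]
tcp_rot: [0.385, -2.041, 2.204]
wrist_force: [-0.5, -0.3, -3.6]
width: 0.529
```

Request:
{"op": "jog_arm", "data": {
  "turn": [
    [0.0244,-0.0909,-0.0486],
    [0.0244,-0.0909,-0.0486],
    [0.0244,-0.0909,-0.0486],
    [0.0244,-0.0909,-0.0486],
    [0.0244,-0.0909,-0.0486]
  ],
  "slide": [
    [-3.5,0.6,37.3],
    [-0.2,1.4,37.4],
    [3.1,2.4,37.3],
    [6.4,3.6,36.8],
    [9.5,4.8,35.9]
  ],
  "grip": [40,40,40,40,40]
}}

```text
time: 6.65
tool_pos: [0.589, -0.2044, 0.2286]
tcp_rot: [-1.15, 1.875, -2.195]
wrist_force: [1.2, -1.1, -3.4]
width: 0.53
```

Request:
{"op": "jog_arm", "data": {
  "turn": [
    [0,0,0],
    [0,0,0]
  ],
  "slide": [
    [0,0,0],
    [0,0,0]
  ],
  "grip": [40,40]
}}

```text
time: 6.85
tool_pos: [0.5885, -0.2031, 0.228]
tcp_rot: [-1.144, 1.88, -2.197]
wrist_force: [-0.3, 0.1, -3.6]
width: 0.526
```

Run:
```python
from plan import *
p=shot('wrist','w3');s=bot.read_state(); print(s['time'],s['q'],s['tool_pos'],s['width'],s['wrist_force'])
np.savez('pics/w3.npz',**{k:np.array(v) for k,v in p.items()})
N=nestR(NY); print('nest',N.T@(s['tool_pos']-NP)*1000,(toolnest().T@R.from_rotvec(s['tcp_rot']).as_matrix()).round(4))
pins=[(39,14),(39,-14),(24,28),(24,-28),(-24,28),(-24,-28),(-39,18),(-39,-18)]
print(w2px(p,[nest2w(a,b,13) for a,b in pins]).round(0).tolist())
```

```text
6.9 [-0.1884533   0.4194221   1.51891114 -0.35058025  1.59967014  0.87331367] [ 0.58841616 -0.20244726  0.22837873] 0.5363012117897726 [-0.40131944  0.49892418 -2.69664986]
nest [ 59.89500243  -0.60244727 148.29961466] [[ 1.e+00  6.e-04  8.e-04]
 [-6.e-04  1.e+00  2.e-03]
 [-8.e-04 -2.e-03  1.e+00]]
[[337.0, 208.0], [300.0, 208.0], [356.0, 188.0], [281.0, 188.0], [358.0, 120.0], [279.0, 120.0], [344.0, 97.0], [293.0, 97.0]]
```

View pics/w3.png

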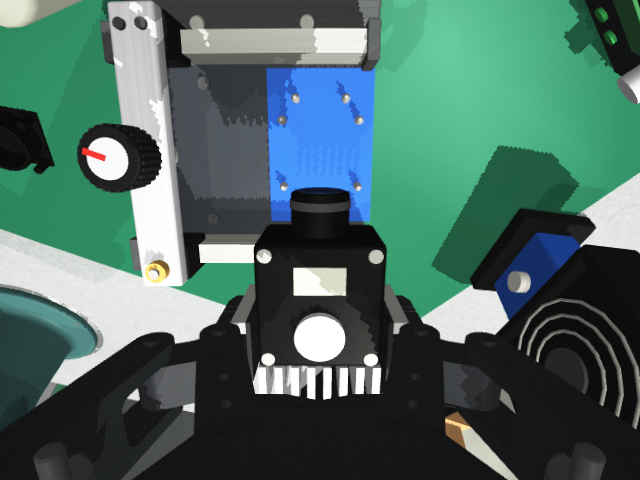

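Run:
```python
import cv2
im=cv2.imread('pics/w3.png')[80:200,265:385]; cv2.imwrite('pics/w3z.png',cv2.resize(im,None,fx=5,fy=5,interpolation=cv2.INTER_CUBIC))
```

```text
(no output)
```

View pics/w3z.png

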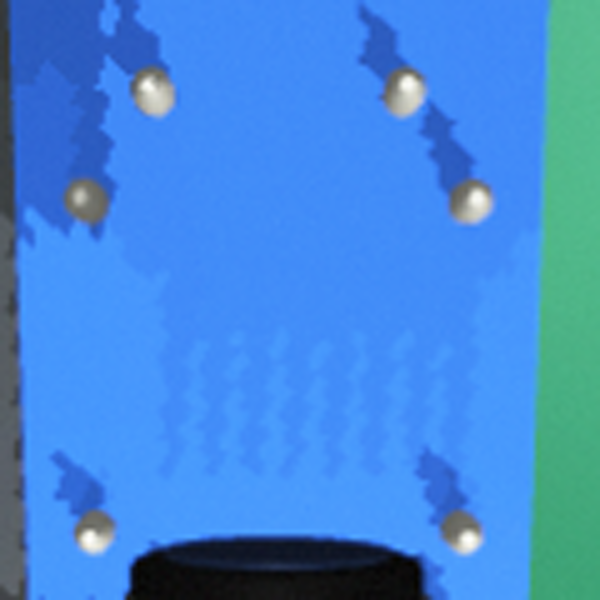

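Run:
```python
from plan import *
from scipy.optimize import least_squares
p=dict(np.load('pics/w3.npz'))
pins=[(-39,-18),(-39,18),(-24,-28),(-24,28),(24,-28),(24,28)]
px=np.array([(153,92),(405,92),(86,200),(471,202),(95,532),(463,532)])/5+[265,80]
N=np.c_[pins,np.full(6,8)]/1000
def res(q): return (w2px(p,N@nestR(q[2]).T+[q[0],q[1],.07])-px).ravel()
r=least_squares(res,[.57,-.215,-2.57]); print(r.x,np.degrees(r.x[2]),r.fun.round(1))
def res(q): return (w2px(p,N@nestR(q[2]).T+[q[0],q[1],q[3]])-px).ravel()
r=least_squares(res,[.57,-.215,-2.57,.07]); print(r.x,np.degrees(r.x[2]),r.fun.round(1))
C=cloud(p); L=(C-NP)@nestR(NY)
m=(abs(L[...,0])<.02)&(abs(L[...,1])<.022)&(abs(L[...,2])<.01);print('seat z',np.median(L[m][:,2]),m.sum())
A=np.c_[L[m][:,:2],np.ones(m.sum())]; print(np.linalg.lstsq(A,L[m][:,2],rcond=None)[0])
```

```text
[ 0.57078309 -0.21629045 -2.5717959 ] -147.35305068403866 [-0.1 -0.3  0.1 -0.3 -0.2  0.2  0.3 -0.2 -0.3  0.4  0.1  0.5]
[ 0.57005298 -0.21676483 -2.57178965  0.0683043 ] -147.35269263180533 [ 0.1 -0.1 -0.1 -0.1  0.1  0.2  0.1 -0.1 -0.1  0.  -0.1  0.1]
seat z 0.0011885397900603407 3120
[0.00235632 0.00033689 0.00119087]
```

```bash
sed -i 's/^NP=.*/NP=np.array([.5701,-.2155,.07]); NY=np.radians(-147.3)/' plan.py
cat > st.py <<'E'
from plan import *
import sys
s=bot.read_state(); N=nestR(NY)
print('t',round(s['time'],2),'nest',(N.T@(s['tool_pos']-NP)*1000).round(2),'w',round(s['width'],3),'F',(N.T@s['wrist_force']).round(2),'T',np.round(s['torque'],2))
print('turn needed',(R.from_rotvec(s['tcp_rot']).inv()*R.from_matrix(toolnest())).as_rotvec().round(4))
E
python3 st.py
```

```text
t 6.9 nest [ 59.73  -1.09 148.39] w 0.536 F [-1.29 -0.64 -2.37] T [ 0.33 -0.36 -0.  ]
turn needed [ 0.0017 -0.0004  0.0006]
```

Request:
{"op": "jog_arm", "data": {
  "turn": [
    [0,0,0],
    [0,0,0],
    [0,0,0],
    [0,0,0],
    [0,0,0]
  ],
  "slide": [
    [-30,10,0.5],
    [-29.2,20,0.5],
    [0,35,0],
    [0,25,0],
    [0,13,0]
  ],
  "grip": [40,40,40,40,40]
}}

```text
time: 7.4
tool_pos: [0.5866, -0.2026, 0.1079]
tcp_rot: [-1.15, 1.879, -2.196]
wrist_force: [-0.1, 0.2, -3.0]
width: 0.531
```

Request:
{"op": "jog_arm", "data": {
  "turn": [
    [0,0,0],
    [0,0,0]
  ],
  "slide": [
    [0,0,0],
    [0,0,0]
  ],
  "grip": [40,40]
}}

```text
time: 7.6
tool_pos: [0.5897, -0.2036, 0.1116]
tcp_rot: [-1.143, 1.876, -2.198]
wrist_force: [1.5, -0.2, -2.1]
width: 0.531
```

```bash
python3 st.py; python3 st.py
python3 - <<'E'
from plan import *
for c in ['scene','wrist','top']:
    p=shot(c,c+'4'); np.savez('pics/'+c+'4.npz',**{k:np.array(v) for k,v in p.items()})
im=cv2.imread('pics/scene4.png')[140:310,130:330]; cv2.imwrite('pics/scene4z.png',cv2.resize(im,None,fx=4,fy=3.5,interpolation=cv2.INTER_CUBIC))
E
python3 st.py
```

```text
t 7.6 nest [ 0.92  0.58 47.48] w 0.531 F [-2.    1.   -1.24] T [ 0.25 -0.41  0.01]
turn needed [-0.0012 -0.0002 -0.0004]
t 7.6 nest [ 0.92  0.58 47.48] w 0.531 F [-2.    1.   -1.24] T [ 0.25 -0.41  0.01]
turn needed [-0.0012 -0.0002 -0.0004]
t 7.75 nest [ 0.75  1.31 48.49] w 0.529 F [-0.89 -0.41 -1.93] T [ 0.23 -0.39 -0.03]
turn needed [-0.0026 -0.0009 -0.0019]
```

View pics/scene4z.png

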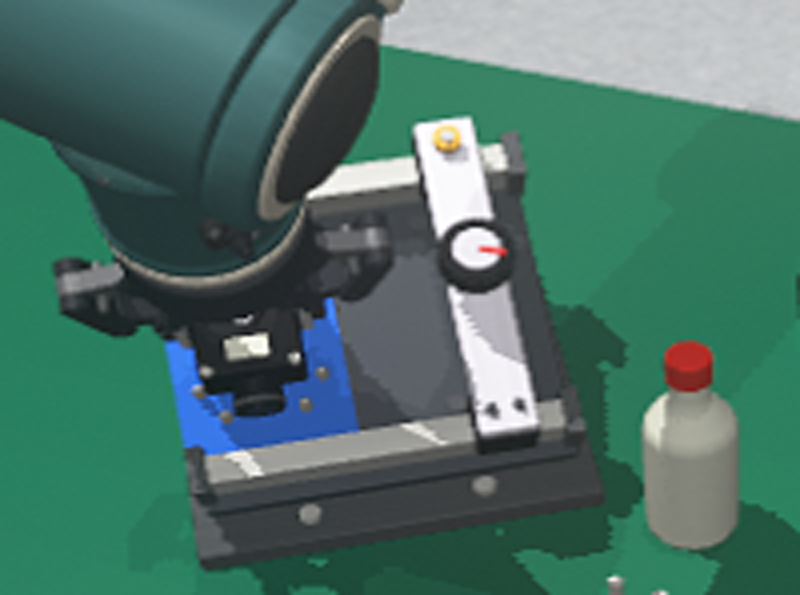

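View pics/wrist4.png

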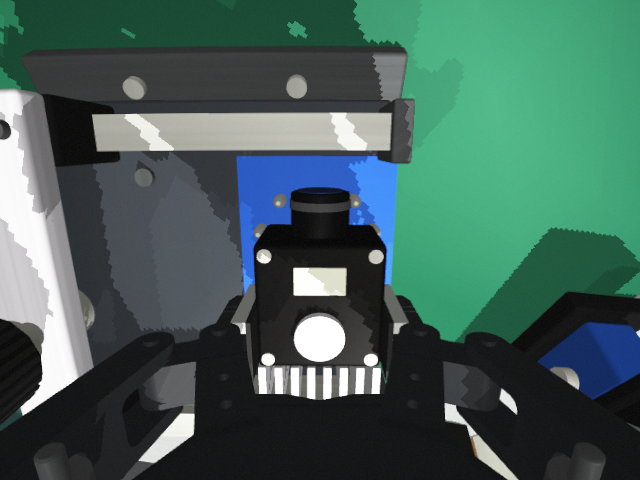

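```bash
python3 - <<'E'
from plan import *
p=dict(np.load('pics/wrist4.npz'))
print(w2px(p,[nest2w(a,b,9) for a,b in [(-39,-18),(-39,18),(-24,-28)]]).round(1).tolist())
print(w2px(p,[nest2w(a,b,9) for a,b in [(-38,-18),(-39,19),(-24,-28)]]).round(1).tolist())
im=cv2.imread('pics/wrist4.png')[180:260,240:400]; cv2.imwrite('pics/wrist4z.png',cv2.resize(im,None,fx=5,fy=5,interpolation=cv2.INTER_CUBIC))
E
python3 st.py
```

```text
[[277.5, 202.5], [353.2, 202.4], [257.9, 233.1]]
[[277.6, 204.5], [355.3, 202.4], [257.9, 233.1]]
t 7.75 nest [ 0.75  1.31 48.49] w 0.529 F [-0.89 -0.41 -1.93] T [ 0.23 -0.39 -0.03]
turn needed [-0.0026 -0.0009 -0.0019]
```

View pics/wrist4z.png

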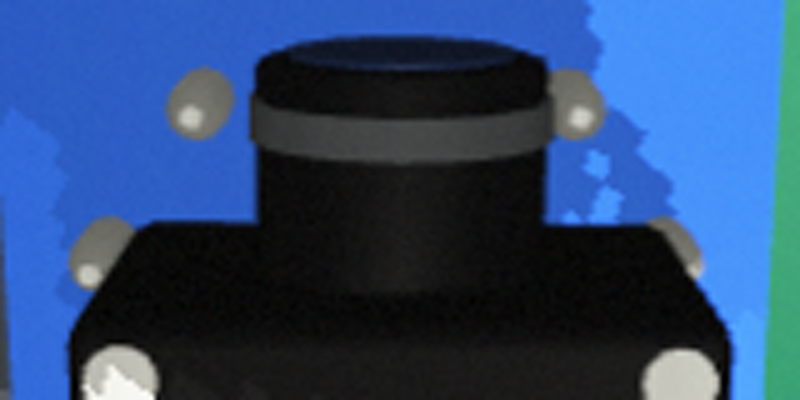

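Request:
{"op": "jog_arm", "data": {
  "turn": [
    [0,0,0],
    [0,0,0],
    [0,0,0],
    [0,0,0],
    [0,0,0]
  ],
  "slide": [
    [0,4,-1.2],
    [0,5,0],
    [0,4,0],
    [0,3,0],
    [0,2,0]
  ],
  "grip": [40,40,40,40,40]
}}

```text
time: 8.25
tool_pos: [0.5803, -0.2078, 0.0942]
tcp_rot: [-1.146, 1.878, -2.198]
wrist_force: [1.5, 0.3, -3.0]
width: 0.53
```

```bash
python3 st.py
```

```text
t 8.25 nest [ 1.05 -1.   27.29] w 0.53 F [-2.76  0.58 -1.91] T [ 0.27 -0.5   0.02]
turn needed [0.0005 0.0004 0.0014]
```

Request:
{"op": "jog_arm", "data": {
  "turn": [
    [0,0,0],
    [0,0,0],
    [0,0,0],
    [0,0,0]
  ],
  "slide": [
    [0,1,0],
    [0,1,0],
    [0,1,0],
    [0,0,0]
  ],
  "grip": [40,40,40,40]
}}

```text
time: 8.65
tool_pos: [0.5794, -0.2086, 0.0921]
tcp_rot: [-1.145, 1.877, -2.198]
wrist_force: [1.0, 0.1, -3.7]
width: 0.529
```

```bash
python3 st.py
python3 - <<'E'
from plan import *
p=shot('wrist','wrist5')
E
python3 st.py
```

```text
t 8.65 nest [ 1.03 -0.79 24.88] w 0.529 F [-2.64  0.44 -2.79] T [ 0.35 -0.45 -0.04]
turn needed [-0.      0.0002  0.0011]
t 8.7 nest [ 1.06 -0.8  24.94] w 0.532 F [-1.97 -0.26 -1.96] T [ 0.25 -0.5   0.01]
turn needed [-0.0001  0.0002  0.0011]
```

View pics/wrist5.png

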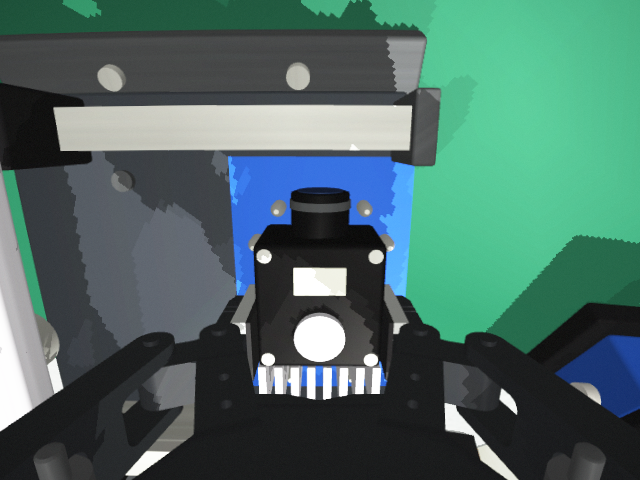

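Request:
{"op": "jog_arm", "data": {
  "turn": [
    [0,0,0],
    [0,0,0],
    [0,0,0],
    [0,0,0]
  ],
  "slide": [
    [0,1,0],
    [0,0.8,0],
    [0,0.7,0],
    [0,0,0]
  ],
  "grip": [40,40,40,40]
}}

```text
time: 9.1
tool_pos: [0.5785, -0.2092, 0.0902]
tcp_rot: [-1.145, 1.877, -2.198]
wrist_force: [-0.5, 0.8, -2.1]
width: 0.524
```

```bash
python3 st.py
```

```text
t 9.1 nest [ 1.04 -0.81 22.71] w 0.524 F [-1.02 -0.99 -1.8 ] T [ 0.39 -0.41 -0.06]
turn needed [-0.0001  0.0002  0.0009]
```

Request:
{"op": "jog_arm", "data": {
  "turn": [
    [0,0,0],
    [0,0,0],
    [0,0,0]
  ],
  "slide": [
    [0,0.6,0],
    [0,0.5,0],
    [0,0,0]
  ],
  "grip": [40,40,40]
}}

```text
time: 9.4
tool_pos: [0.5784, -0.2092, 0.0902]
tcp_rot: [-1.144, 1.877, -2.198]
wrist_force: [1.2, 3.6, 6.0]
width: 0.537
```

```bash
python3 st.py
```

```text
t 9.4 nest [ 1.05 -0.79 22.68] w 0.537 F [ 0.45 -2.4   6.72] T [ 0.67  0.15 -0.24]
turn needed [-0.0004 -0.0001  0.0002]
```

Request:
{"op": "jog_arm", "data": {
  "turn": [
    [0,0,0],
    [0,0,0],
    [0,0,0],
    [0,0,0],
    [0,0,0]
  ],
  "slide": [
    [0,0,0],
    [0,0,0],
    [0,0,0],
    [0,0,0],
    [0,0,0]
  ],
  "grip": [55,58,62,66,70]
}}

```text
time: 9.9
tool_pos: [0.5776, -0.2097, 0.0888]
tcp_rot: [-1.146, 1.877, -2.198]
wrist_force: [0.7, 0.3, 0.0]
width: 0.703
```

```bash
python3 st.py
python3 - <<'E'
from plan import *
p=shot('wrist','wrist6')
E
```

```text
t 9.9 nest [ 1.21 -0.81 20.99] w 0.703 F [-0.6   0.14  0.39] T [ 0.09 -0.18 -0.  ]
turn needed [0.0003 0.0002 0.0016]
```

View pics/wrist6.png

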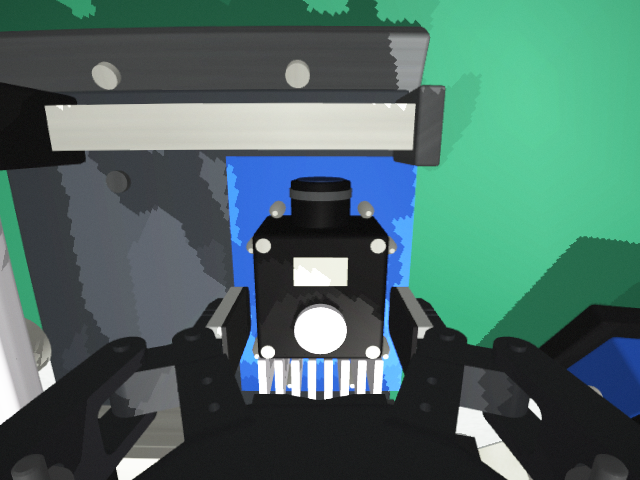

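Request:
{"op": "jog_arm", "data": {
  "turn": [
    [0,0,0],
    [0,0,0],
    [0,0,0],
    [0,0,0],
    [0,0,0]
  ],
  "slide": [
    [0,-10,0],
    [0,-30,0],
    [0,-40,0],
    [0,-45,0],
    [0,-45,0]
  ],
  "grip": [70,70,70,70,70]
}}

```text
time: 10.45
tool_pos: [0.6501, -0.1629, 0.2382]
tcp_rot: [-1.145, 1.877, -2.198]
wrist_force: [1.5, -0.2, -0.7]
width: 0.702
```

Request:
{"op": "jog_arm", "data": {
  "turn": [
    [0,0,0],
    [0,0,0],
    [0,0,0],
    [0,0,0],
    [0,0,0]
  ],
  "slide": [
    [0,0,-30],
    [0,0,-35],
    [0,0,-35],
    [0,0,0],
    [0,0,0]
  ],
  "grip": [65,65,65,65,65]
}}

```text
time: 10.95
tool_pos: [0.5958, -0.0788, 0.2371]
tcp_rot: [-1.145, 1.874, -2.198]
wrist_force: [-0.1, 0.3, 0.6]
width: 0.652
```

```bash
python3 st.py
python3 - <<'E'
from plan import *
p=shot('wrist','wrist7'); np.savez('pics/wrist7.npz',**{k:np.array(v) for k,v in p.items()})
s=bot.read_state(); print(s['q'])
C=cloud(p); L=(C-NP)@nestR(NY)*1000
m=(abs(L[...,0])<30)&(abs(L[...,1]+103)<30)&(L[...,2]>98)&(L[...,2]<112); pts=L[m]
print('knob top',cv2.minEnclosingCircle(pts[:,:2].astype(np.float32)),np.median(pts,0),pts[:,:2].mean(0))
# engine
m=(abs(L[...,0])<40)&(abs(L[...,1])<27)&(L[...,2]>30)&(L[...,2]<36.2); print('eng',m.sum(),cv2.minAreaRect(L[m][:,:2].astype(np.float32)),np.median(L[m][:,2]))
print('plane',np.linalg.lstsq(np.c_[L[m][:,:2],np.ones(m.sum())],L[m][:,2],rcond=None)[0])
print(w2px(p,[nest2w(0,-103,103),nest2w(0,0,37)]))
E
```

```text
t 10.95 nest [   0.86 -101.2   192.41] w 0.652 F [ 0.23 -0.31  0.54] T [ 0.1  -0.26 -0.01]
turn needed [-0.0019  0.0014  0.0004]
[-0.01982391  0.41027607  1.51546323 -0.28476578  1.65891349  1.01851243]
knob top ((-0.8631823062896729, -101.18632507324219), 16.75821304321289) [  -2.15351613 -101.09289979  103.90400191] [  -1.93365858 -101.24132555]
eng 3425 ((-3.536100387573242, 0.12045478820800781), (47.62599563598633, 69.9373779296875), 89.60916137695312) 35.05994673258526
plane [-1.17981134e-02  6.15332670e-03  3.46953142e+01]
[[315.01781802 250.45446578]
 [440.02392259 227.70875962]]
```

View pics/wrist7.png

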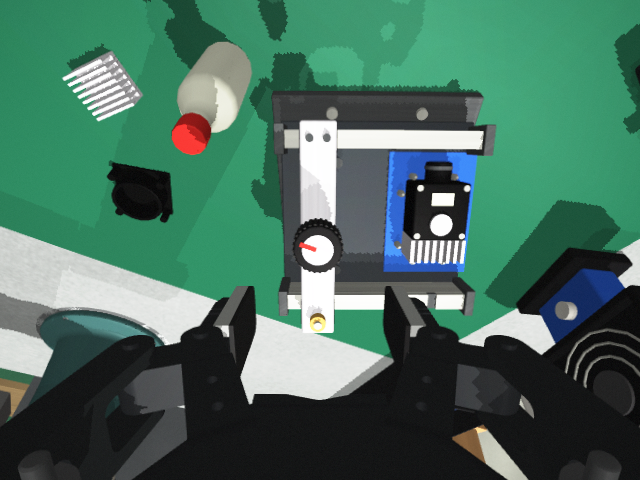

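Request:
{"op": "jog_arm", "data": {
  "turn": [
    [0,0,0],
    [0,0,0],
    [0,0,0],
    [0,0,0],
    [0,0,0]
  ],
  "slide": [
    [-1,25,-1],
    [0,30,0],
    [0,25,0],
    [0,13,0],
    [0,5,0]
  ],
  "grip": [65,65,65,65,65]
}}

```text
time: 11.5
tool_pos: [0.5535, -0.1057, 0.1496]
tcp_rot: [-1.147, 1.879, -2.198]
wrist_force: [-0.5, -0.4, 0.4]
width: 0.649
```

```bash
python3 st.py
python3 - <<'E'
from plan import *
p=shot('wrist','wrist8')
E
python3 st.py
```

```text
t 11.5 nest [   0.48 -101.37   91.62] w 0.649 F [0.77 0.08 0.02] T [ 0.13 -0.21  0.02]
turn needed [ 0.0018 -0.0004  0.0031]
t 11.55 nest [   0.36 -101.33   91.99] w 0.648 F [ 0.02  0.47 -0.67] T [ 0.14 -0.26 -0.02]
turn needed [ 0.0013 -0.0004  0.0026]
```

View pics/wrist8.png

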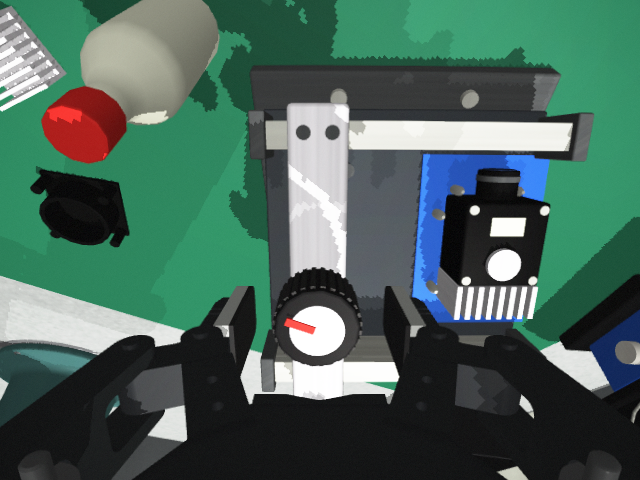

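Request:
{"op": "jog_arm", "data": {
  "turn": [
    [0,0,0],
    [0,0,0],
    [0,0,0],
    [0,0,0],
    [0,0,0]
  ],
  "slide": [
    [0,0,0],
    [0,0,0],
    [0,0,0],
    [0,0,0],
    [0,0,0]
  ],
  "grip": [45,35,20,20,20],
  "newtons": 40
}}

```text
time: 12.05
tool_pos: [0.5558, -0.1046, 0.1523]
tcp_rot: [-1.141, 1.874, -2.199]
wrist_force: [2.1, 0.5, 5.6]
width: 0.361
```

```bash
python3 st.py
```

```text
t 12.05 nest [  -0.31 -101.03   95.17] w 0.361 F [1.01 0.74 5.88] T [-0.08 -0.23  0.08]
turn needed [-0.0023 -0.0003 -0.0013]
```

Request:
{"op": "jog_arm", "data": {
  "turn": [
    [0,0,0],
    [0,0,0],
    [0,0,0],
    [0,0,0],
    [0,0,0]
  ],
  "slide": [
    [0,0,10],
    [0,0,20],
    [0,0,25],
    [0,0,25],
    [0,0,15]
  ],
  "grip": [20,20,20,20,20]
}}

```text
time: 12.55
tool_pos: [0.6065, -0.1838, 0.1522]
tcp_rot: [-1.144, 1.88, -2.196]
wrist_force: [-0.4, 6.3, 8.4]
width: 0.362
```

Request:
{"op": "jog_arm", "data": {
  "turn": [
    [0,0,0],
    [0,0,0]
  ],
  "slide": [
    [0,0,0],
    [0,0,0]
  ],
  "grip": [20,20]
}}

```text
time: 12.75
tool_pos: [0.6078, -0.1859, 0.1523]
tcp_rot: [-1.14, 1.872, -2.201]
wrist_force: [4.5, -1.7, 5.1]
width: 0.363
```

```bash
python3 st.py;  python3 - <<'E'
from plan import *
p=shot('wrist','wrist9')
E
python3 st.py
```

```text
t 12.75 nest [-0.14 -4.55 95.11] w 0.363 F [0.01 3.85 5.85] T [-0.35 -0.49  0.38]
turn needed [-0.0042 -0.0012 -0.0014]
t 12.8 nest [-0.15 -4.66 95.08] w 0.36 F [-1.27  5.2   5.78] T [-0.46 -0.56  0.48]
turn needed [-0.0043 -0.0011 -0.0014]
```

View pics/wrist9.png

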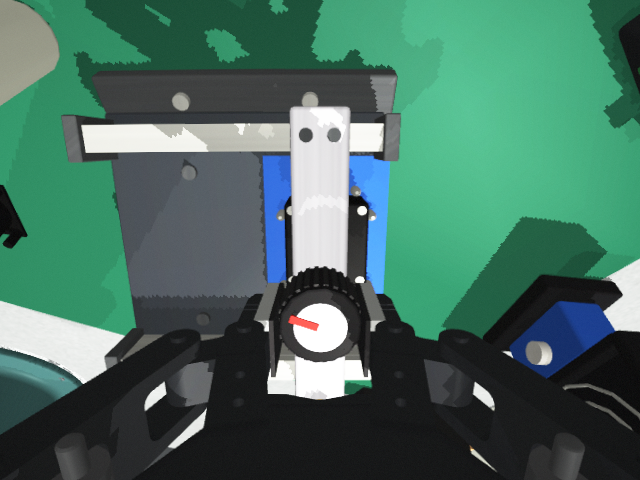

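Request:
{"op": "jog_arm", "data": {
  "turn": [
    [0,0,0],
    [0,0,0]
  ],
  "slide": [
    [0,0,1.5],
    [0,0,0.5]
  ],
  "grip": [20,20]
}}

```text
time: 13.0
tool_pos: [0.6079, -0.1861, 0.1522]
tcp_rot: [-1.142, 1.876, -2.199]
wrist_force: [3.6, 2.0, 7.2]
width: 0.36
```

```bash
python3 st.py
```

```text
t 13.0 nest [-0.18 -4.28 95.05] w 0.36 F [0.04 0.28 8.28] T [-0.02 -0.18  0.03]
turn needed [-0.0015 -0.0004 -0.0009]
```

Request:
{"op": "jog_arm", "data": {
  "turn": [
    [0,0,0],
    [0,0,0]
  ],
  "slide": [
    [0,0,1],
    [0,0,0.5]
  ],
  "grip": [20,20]
}}

```text
time: 13.2
tool_pos: [0.6082, -0.1865, 0.1522]
tcp_rot: [-1.143, 1.878, -2.197]
wrist_force: [1.5, 5.3, 8.1]
width: 0.359
```

```bash
python3 st.py
```

```text
t 13.2 nest [-0.2  -3.85 95.06] w 0.359 F [ 0.48 -3.63  9.12] T [ 0.33  0.04 -0.18]
turn needed [ 0.0003  0.0001 -0.0005]
```

Request:
{"op": "jog_arm", "data": {
  "turn": [
    [0,0,0],
    [0,0,0]
  ],
  "slide": [
    [0,0,1],
    [0,0,0.5]
  ],
  "grip": [20,20]
}}

```text
time: 13.4
tool_pos: [0.6089, -0.1876, 0.1522]
tcp_rot: [-1.144, 1.878, -2.197]
wrist_force: [0.6, 3.3, 7.2]
width: 0.361
```

```bash
python3 st.py
```

```text
t 13.4 nest [-0.21 -2.48 95.04] w 0.361 F [ 1.66 -2.45  7.37] T [ 0.16  0.07 -0.1 ]
turn needed [ 0.0003  0.0003 -0.0003]
```

Request:
{"op": "jog_arm", "data": {
  "turn": [
    [0,0,0],
    [0,0,0]
  ],
  "slide": [
    [0,0,1],
    [0,0,0.5]
  ],
  "grip": [20,20]
}}

```text
time: 13.6
tool_pos: [0.6099, -0.1892, 0.1522]
tcp_rot: [-1.143, 1.877, -2.197]
wrist_force: [2.1, 3.1, 8.0]
width: 0.36
```

```bash
python3 st.py;  python3 - <<'E'
from plan import *
p=shot('scene','scene10'); np.savez('pics/scene10.npz',**{k:np.array(v) for k,v in p.items()})
im=cv2.imread('pics/scene10.png')[140:310,130:330]; cv2.imwrite('pics/scene10z.png',cv2.resize(im,None,fx=4,fy=3.5,interpolation=cv2.INTER_CUBIC))
E
```

```text
t 13.6 nest [-0.19 -0.62 95.02] w 0.36 F [ 1.   -1.48  8.63] T [ 0.26 -0.   -0.08]
turn needed [-0.0004  0.0002 -0.0004]
```

View pics/scene10z.png

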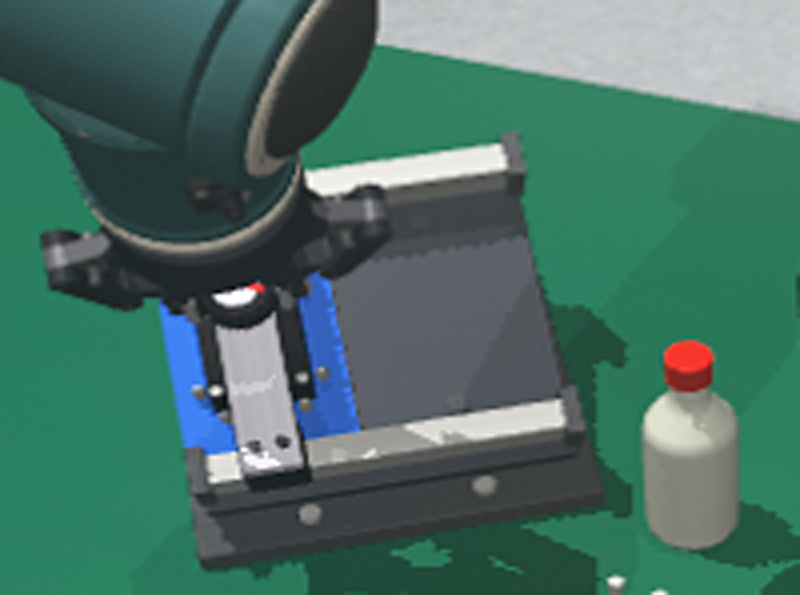

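Request:
{"op": "jog_arm", "data": {
  "turn": [
    [0,0,0],
    [0,0,0],
    [0,0,0]
  ],
  "slide": [
    [0,0,0.6],
    [0,0,0],
    [0,0,0]
  ],
  "grip": [20,20,20]
}}

```text
time: 13.95
tool_pos: [0.6101, -0.1896, 0.1522]
tcp_rot: [-1.143, 1.877, -2.197]
wrist_force: [1.1, 3.6, 7.8]
width: 0.362
```

```bash
python3 st.py
```

```text
t 13.95 nest [-0.18 -0.22 95.06] w 0.362 F [ 1.42 -2.43  8.21] T [ 0.2   0.05 -0.17]
turn needed [-0.0001  0.0003 -0.0004]
```

Request:
{"op": "jog_arm", "data": {
  "turn": [
    [0,0,0],
    [0,0,0],
    [0,0,0]
  ],
  "slide": [
    [0,0,0.6],
    [0,0,0],
    [0,0,0]
  ],
  "grip": [20,20,20]
}}

```text
time: 14.25
tool_pos: [0.6103, -0.1899, 0.1522]
tcp_rot: [-1.144, 1.878, -2.197]
wrist_force: [0.8, 3.8, 7.9]
width: 0.358
```

```bash
python3 st.py
```

```text
t 14.25 nest [-0.2   0.15 95.03] w 0.358 F [ 1.56 -2.76  8.24] T [ 0.25  0.11 -0.21]
turn needed [ 0.0003  0.0003 -0.0002]
```

Request:
{"op": "jog_arm", "data": {
  "turn": [
    [0,0,0],
    [0,0,0],
    [0,0,0]
  ],
  "slide": [
    [0,0,0.8],
    [0,0,0],
    [0,0,0]
  ],
  "grip": [20,20,20]
}}

```text
time: 14.55
tool_pos: [0.6107, -0.1903, 0.1522]
tcp_rot: [-1.144, 1.878, -2.197]
wrist_force: [0.7, 5.1, 7.3]
width: 0.36
```

```bash
python3 st.py
```

```text
t 14.55 nest [-0.23  0.74 95.03] w 0.36 F [ 0.7  -3.91  8.02] T [ 0.32  0.16 -0.29]
turn needed [ 0.0007  0.0004 -0.0002]
```

Request:
{"op": "jog_arm", "data": {
  "turn": [
    [0,0,0],
    [0,0,0],
    [0,0,0],
    [0,0,0],
    [0,0,0]
  ],
  "slide": [
    [0,0,-1.2],
    [0,0,0],
    [0,0,0],
    [0,0,0],
    [0,0,0]
  ],
  "grip": [20,20,40,55,60]
}}

```text
time: 15.05
tool_pos: [0.6089, -0.1905, 0.1499]
tcp_rot: [-1.148, 1.878, -2.197]
wrist_force: [-0.4, -0.3, 0.5]
width: 0.599
```

```bash
python3 st.py
python3 - <<'E'
from plan import *
for c in ['wrist','top']:
    p=shot(c,c+'11'); np.savez('pics/'+c+'11.npz',**{k:np.array(v) for k,v in p.items()})
p=dict(np.load('pics/wrist11.npz')); print(w2px(p,[nest2w(0,0,103),nest2w(0,0,64),nest2w(-82,-13,64),nest2w(-82,13,64)]))
E
```

```text
t 15.05 nest [-1.000e-02 -1.200e-01  9.229e+01] w 0.599 F [ 0.65 -0.01  0.15] T [ 0.1  -0.21  0.01]
turn needed [0.0014 0.0009 0.0024]
[[317.64755517 330.8778284 ]
 [318.08190905 289.03462254]
 [286.87550033 105.28190321]
 [349.53874818 105.36380141]]
```

View pics/wrist11.png

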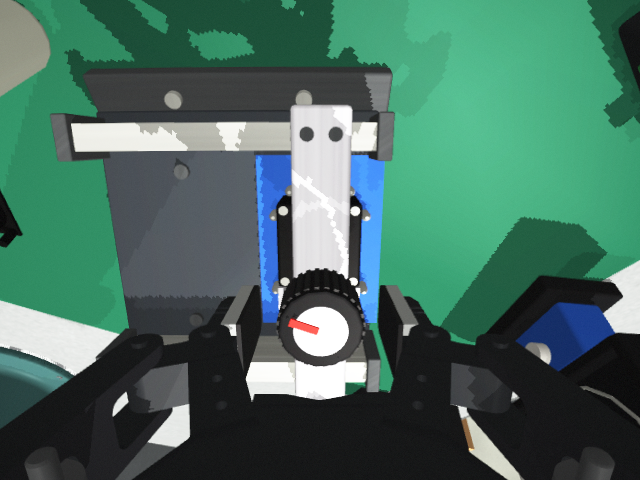

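Request:
{"op": "jog_arm", "data": {
  "turn": [
    [0,0,0],
    [0,0,0],
    [0,0,0],
    [0,0.1,0],
    [0,0.14,0]
  ],
  "slide": [
    [0,0,0],
    [0,0,0],
    [0,0,0],
    [0,0,0],
    [0,0.1,0]
  ],
  "grip": [45,30,20,20,20]
}}

```text
time: 15.65
tool_pos: [0.6093, -0.1904, 0.1506]
tcp_rot: [0.847, -1.823, 2.262]
wrist_force: [-1.4, 0.9, 0.0]
width: 0.363
```

```bash
cat >> st.py <<'E'
print('q',np.round(s['q'],3))
E
python3 st.py
```

```text
t 15.65 nest [-1.000e-02  9.000e-02  9.306e+01] w 0.363 F [ 0.63 -1.54 -0.35] T [ 0.31 -0.09 -0.08]
turn needed [ 0.0007 -0.2443  0.0015]
q [-0.167  0.516  1.53  -0.344  1.505  1.172]
```

Request:
{"op": "jog_arm", "data": {
  "turn": [
    [0,0.14,0],
    [0,0.14,0],
    [0,0.14,0],
    [0,0.14,0],
    [0,0.14,0]
  ],
  "slide": [
    [0,0.1,0],
    [0,0.1,0],
    [0,0.1,0],
    [0,0.1,0],
    [0,0.1,0]
  ],
  "grip": [20,20,20,20,20]
}}

```text
time: 16.15
tool_pos: [0.6091, -0.1898, 0.1499]
tcp_rot: [0.017, -1.477, 2.157]
wrist_force: [-0.2, 3.5, -0.8]
width: 0.359
```

Request:
{"op": "jog_arm", "data": {
  "turn": [
    [0,0.14,0],
    [0,0.14,0],
    [0,0.14,0],
    [0,0.12,0],
    [0,0,0]
  ],
  "slide": [
    [0,0.1,0],
    [0,0.1,0],
    [0,0.1,0],
    [0,0.1,0],
    [0,0,0]
  ],
  "grip": [20,20,20,20,20]
}}

```text
time: 16.65
tool_pos: [0.6093, -0.1895, 0.1494]
tcp_rot: [-0.518, -1.16, 1.951]
wrist_force: [1.3, 4.8, -2.1]
width: 0.365
```

```bash
python3 st.py;  python3 - <<'E'
from plan import *
p=shot('wrist','wrist12')
E
```

```text
t 16.65 nest [-1.05 -0.66 92.26] w 0.365 F [-4.19 -3.31  0.03] T [ 0.94 -0.46 -0.35]
turn needed [ 1.8000e-03 -1.4793e+00  1.0000e-03]
q [-0.167  0.516  1.532 -0.342  1.503  2.408]
```

View pics/wrist12.png

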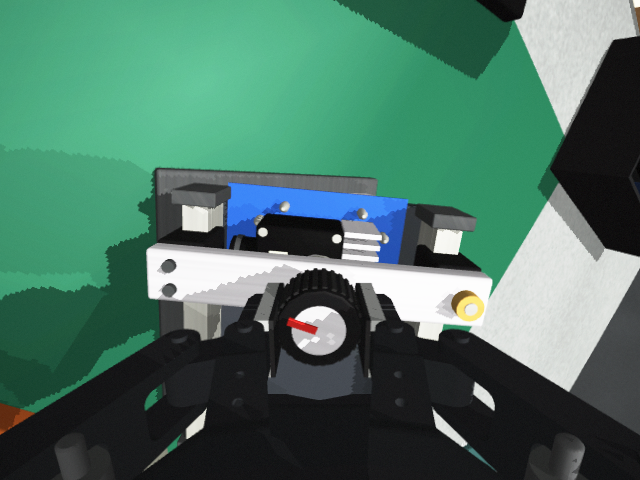

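Request:
{"op": "jog_arm", "data": {
  "turn": [
    [0,0,0],
    [0,0,0],
    [0,0,0],
    [0,-0.14,0],
    [0,-0.145,0]
  ],
  "slide": [
    [0,0,0],
    [0,0,0],
    [0,0,0],
    [0,0,0],
    [0,0,0]
  ],
  "grip": [40,55,60,60,60]
}}

```text
time: 17.2
tool_pos: [0.6092, -0.1916, 0.1504]
tcp_rot: [-0.238, -1.335, 2.077]
wrist_force: [1.0, -0.0, -1.5]
width: 0.604
```

```bash
python3 st.py
```

```text
t 17.2 nest [ 0.5   1.05 92.55] w 0.604 F [-1.54  0.57 -0.9 ] T [ 0.13 -0.23 -0.02]
turn needed [-1.5000e-03 -1.1888e+00  9.0000e-04]
q [-0.168  0.516  1.531 -0.346  1.503  2.116]
```

Request:
{"op": "jog_arm", "data": {
  "turn": [
    [0,-0.148,0],
    [0,-0.148,0],
    [0,-0.148,0],
    [0,-0.148,0],
    [0,-0.148,0]
  ],
  "slide": [
    [0,0,0],
    [0,0,0],
    [0,0,0],
    [0,0,0],
    [0,0,0]
  ],
  "grip": [60,60,60,60,60]
}}

```text
time: 17.7
tool_pos: [0.6092, -0.1916, 0.1504]
tcp_rot: [0.59, -1.731, 2.256]
wrist_force: [1.2, 0.5, 0.2]
width: 0.596
```

Request:
{"op": "jog_arm", "data": {
  "turn": [
    [0,-0.148,0],
    [0,-0.148,0],
    [0,-0.148,0],
    [0,-0.148,0],
    [0,-0.148,0]
  ],
  "slide": [
    [0,0,0],
    [0,0,0],
    [0,0,0],
    [0,0,0],
    [0,0,0]
  ],
  "grip": [60,60,60,60,60]
}}

```text
time: 18.2
tool_pos: [0.6092, -0.1917, 0.1504]
tcp_rot: [-1.378, 1.754, -1.906]
wrist_force: [-0.3, 0.6, 0.1]
width: 0.6
```

Request:
{"op": "jog_arm", "data": {
  "turn": [
    [0,-0.148,0],
    [0,-0.148,0],
    [0,-0.148,0],
    [0,-0.148,0],
    [0,-0.148,0]
  ],
  "slide": [
    [0,0,0],
    [0,0,0],
    [0,0,0],
    [0,0,0],
    [0,0,0]
  ],
  "grip": [60,60,60,60,60]
}}

```text
time: 18.7
tool_pos: [0.6092, -0.1916, 0.1503]
tcp_rot: [-1.766, 1.364, -1.144]
wrist_force: [-0.2, 0.2, -0.5]
width: 0.593
```

Request:
{"op": "jog_arm", "data": {
  "turn": [
    [0,-0.148,0],
    [0,-0.148,0],
    [0,-0.148,0],
    [0,-0.148,0],
    [0,-0.148,0]
  ],
  "slide": [
    [0,0,0],
    [0,0,0],
    [0,0,0],
    [0,0,0],
    [0,0,0]
  ],
  "grip": [60,60,60,60,60]
}}

```text
time: 19.2
tool_pos: [0.6092, -0.1917, 0.1504]
tcp_rot: [-1.907, 0.902, -0.396]
wrist_force: [-0.1, 0.2, -0.0]
width: 0.605
```

```bash
python3 st.py
```

```text
t 19.2 nest [ 0.51  1.07 92.49] w 0.605 F [ 0.01 -0.21 -0.01] T [ 0.1  -0.21 -0.01]
turn needed [8.0000e-04 1.7715e+00 1.7000e-03]
q [-0.168  0.516  1.531 -0.346  1.503 -0.844]
```

Request:
{"op": "jog_arm", "data": {
  "turn": [
    [0,-0.148,0],
    [0,-0.148,0],
    [0,-0.148,0],
    [0,-0.148,0],
    [0,-0.148,0]
  ],
  "slide": [
    [0,0,0],
    [0,0,0],
    [0,0,0],
    [0,0,0],
    [0,0,0]
  ],
  "grip": [60,60,60,60,60]
}}

```text
time: 19.7
tool_pos: [0.6092, -0.1916, 0.1504]
tcp_rot: [-1.839, 0.401, 0.307]
wrist_force: [-0.1, 0.4, 0.1]
width: 0.603
```

Request:
{"op": "jog_arm", "data": {
  "turn": [
    [0,-0.148,0],
    [0,-0.148,0],
    [0,-0.148,0],
    [0,-0.148,0],
    [0,-0.148,0]
  ],
  "slide": [
    [0,0,0],
    [0,0,0],
    [0,0,0],
    [0,0,0],
    [0,0,0]
  ],
  "grip": [60,60,60,60,60]
}}

```text
time: 20.2
tool_pos: [0.6092, -0.1917, 0.1504]
tcp_rot: [-1.589, -0.114, 0.942]
wrist_force: [0.2, -0.7, -1.0]
width: 0.601
```

```bash
cat >> st.py <<'E'
Rm=R.from_rotvec(s['tcp_rot']).as_matrix()
print('slide to centre (tool mm)',(Rm.T@(nest2w(0,0,(N.T@(s['tool_pos']-NP)*1000)[2])-s['tool_pos'])*1000).round(2))
E
python3 st.py
python3 - <<'E'
from plan import *
p=shot('wrist','wrist13'); p=shot('top','top13');np.savez('pics/top13.npz',**{k:np.array(v) for k,v in p.items()})
E
```

```text
t 20.2 nest [ 0.5   1.09 92.52] w 0.601 F [-0.26  0.69 -0.98] T [ 0.14 -0.18  0.04]
turn needed [-2.2000e-03 -3.0317e+00 -1.0000e-03]
q [-0.168  0.516  1.531 -0.346  1.503 -2.324]
slide to centre (tool mm) [ 0.62 -0.    1.03]
```

View pics/wrist13.png

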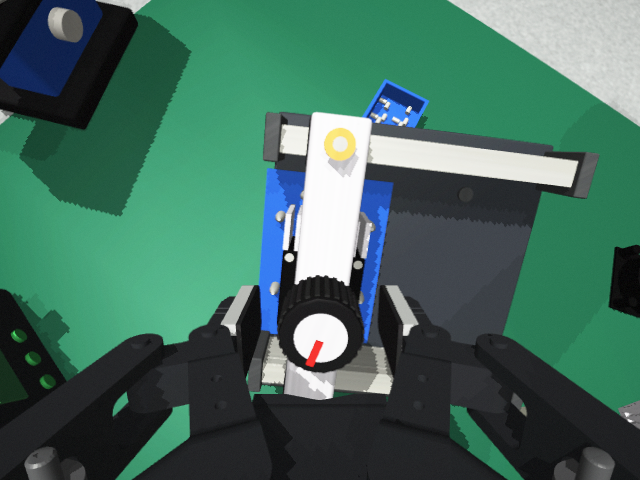

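Request:
{"op": "jog_arm", "data": {
  "turn": [
    [0,0,0],
    [0,0,0],
    [0,0,0],
    [0,0.1,0],
    [0,0.14,0]
  ],
  "slide": [
    [0.4,0,0.5],
    [0,0,0],
    [0,0,0],
    [0,0,0],
    [0,0.1,0]
  ],
  "grip": [45,30,20,20,20]
}}

```text
time: 20.8
tool_pos: [0.6092, -0.1903, 0.15]
tcp_rot: [-1.693, 0.062, 0.734]
wrist_force: [-0.5, 1.3, 1.7]
width: 0.363
```

Request:
{"op": "jog_arm", "data": {
  "turn": [
    [0,0.145,0],
    [0,0.145,0],
    [0,0.145,0],
    [0,0.145,0],
    [0,0.145,0]
  ],
  "slide": [
    [0,0.1,0],
    [0,0.1,0],
    [0,0.1,0],
    [0,0.1,0],
    [0,0.1,0]
  ],
  "grip": [20,20,20,20,20]
}}

```text
time: 21.3
tool_pos: [0.6089, -0.1897, 0.1494]
tcp_rot: [-1.88, 0.565, 0.087]
wrist_force: [-0.1, 2.1, 1.1]
width: 0.36
```

Request:
{"op": "jog_arm", "data": {
  "turn": [
    [0,0.145,0],
    [0,0.145,0],
    [0,0.145,0],
    [0,0.145,0],
    [0,0.145,0]
  ],
  "slide": [
    [0,0.1,0],
    [0,0.1,0],
    [0,0.1,0],
    [0,0.1,0],
    [0,0.1,0]
  ],
  "grip": [20,20,20,20,20]
}}

```text
time: 21.8
tool_pos: [0.6091, -0.1893, 0.1487]
tcp_rot: [-1.885, 1.047, -0.617]
wrist_force: [1.8, 3.7, 0.2]
width: 0.361
```

```bash
python3 st.py
```

```text
t 21.8 nest [-1.32 -0.97 91.58] w 0.361 F [-2.91 -2.14  1.9 ] T [ 0.72 -0.38 -0.19]
turn needed [ 4.000e-04  1.549e+00 -1.400e-03]
q [-0.166  0.516  1.533 -0.342  1.501 -0.619]
slide to centre (tool mm) [ 1.   -0.   -1.29]
```

Request:
{"op": "jog_arm", "data": {
  "turn": [
    [0,0.145,0],
    [0,0.145,0],
    [0,0.145,0],
    [0,0.145,0],
    [0,0.145,0]
  ],
  "slide": [
    [0,0.1,0],
    [0,0.1,0],
    [0,0.1,0],
    [0,0.1,0],
    [0,0.1,0]
  ],
  "grip": [20,20,20,20,20]
}}

```text
time: 22.3
tool_pos: [0.6095, -0.1894, 0.148]
tcp_rot: [-1.68, 1.483, -1.357]
wrist_force: [3.1, 2.7, -0.0]
width: 0.358
```

Request:
{"op": "jog_arm", "data": {
  "turn": [
    [0,0.145,0],
    [0,0.145,0],
    [0,0.145,0],
    [0,0.145,0],
    [0,0.145,0]
  ],
  "slide": [
    [0,0.1,0],
    [0,0.1,0],
    [0,0.1,0],
    [0,0.1,0],
    [0,0.1,0]
  ],
  "grip": [20,20,20,20,20]
}}

```text
time: 22.8
tool_pos: [0.6098, -0.1898, 0.1474]
tcp_rot: [-1.224, 1.837, -2.099]
wrist_force: [4.2, 2.2, -3.1]
width: 0.36
```

```bash
python3 st.py
```

```text
t 22.8 nest [-2.26 -0.13 90.71] w 0.36 F [-5.58  0.44 -0.33] T [ 0.56 -0.93  0.01]
turn needed [-0.0011  0.0989 -0.0028]
q [-0.167  0.517  1.534 -0.343  1.496  0.831]
slide to centre (tool mm) [ 2.26 -0.01 -0.09]
```

Request:
{"op": "jog_arm", "data": {
  "turn": [
    [0,0.145,0],
    [0,0.145,0],
    [0,0.145,0],
    [0,0.145,0],
    [0,0.145,0]
  ],
  "slide": [
    [0,0.1,0],
    [0,0.1,0],
    [0,0.1,0],
    [0,0.1,0],
    [0,0.1,0]
  ],
  "grip": [20,20,20,20,20]
}}

```text
time: 23.3
tool_pos: [0.6098, -0.1906, 0.1471]
tcp_rot: [0.373, -1.649, 2.235]
wrist_force: [4.4, 0.2, -1.3]
width: 0.364
```

Request:
{"op": "jog_arm", "data": {
  "turn": [
    [0,0.145,0],
    [0,0.145,0],
    [0,0.145,0],
    [0,0.145,0],
    [0,0.14,0]
  ],
  "slide": [
    [0,0.1,0],
    [0,0.1,0],
    [0,0.1,0],
    [0,0.1,0],
    [0,0.1,0]
  ],
  "grip": [20,20,20,20,20]
}}

```text
time: 23.8
tool_pos: [0.6094, -0.1913, 0.147]
tcp_rot: [-0.397, -1.243, 2.014]
wrist_force: [3.8, -1.2, -1.7]
width: 0.36
```

```bash
python3 st.py;  python3 - <<'E'
from plan import *
p=shot('wrist','wrist14')
E
```

```text
t 23.8 nest [-1.47  0.86 89.77] w 0.36 F [-3.03  3.07 -0.16] T [ 0.08 -0.76  0.24]
turn needed [-1.0000e-03 -1.3465e+00 -3.1000e-03]
q [-0.168  0.517  1.535 -0.345  1.495  2.276]
slide to centre (tool mm) [ 1.16 -0.    1.24]
```

View pics/wrist14.png

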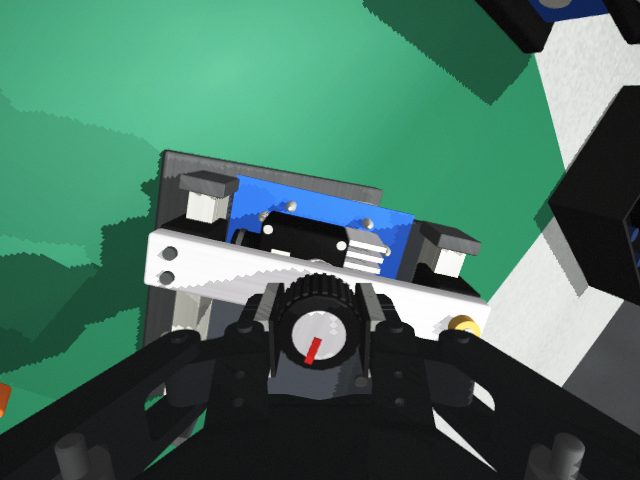

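Request:
{"op": "jog_arm", "data": {
  "turn": [
    [0,0,0],
    [0,0,0],
    [0,0,0],
    [0,-0.14,0],
    [0,-0.145,0]
  ],
  "slide": [
    [0,0,0],
    [0,0,0],
    [0,0,0],
    [0,0,0],
    [0,0,0]
  ],
  "grip": [40,55,60,60,60]
}}

```text
time: 24.35
tool_pos: [0.6075, -0.1912, 0.1471]
tcp_rot: [-0.092, -1.417, 2.126]
wrist_force: [-0.1, 0.2, -0.7]
width: 0.599
```

```bash
python3 st.py
```

```text
t 24.35 nest [-0.09 -0.28 89.05] w 0.599 F [-0.37 -0.26 -0.57] T [ 0.12 -0.21 -0.01]
turn needed [-5.0000e-04 -1.0477e+00  1.9000e-03]
q [-0.168  0.516  1.537 -0.345  1.498  1.977]
slide to centre (tool mm) [-0.2   0.    0.21]
```

Request:
{"op": "jog_arm", "data": {
  "turn": [
    [0,-0.148,0],
    [0,-0.148,0],
    [0,-0.148,0],
    [0,-0.148,0],
    [0,-0.148,0]
  ],
  "slide": [
    [0,0,0],
    [0,0,0],
    [0,0,0],
    [0,0,0],
    [0,0,0]
  ],
  "grip": [60,60,60,60,60]
}}

```text
time: 24.85
tool_pos: [0.6075, -0.1912, 0.1471]
tcp_rot: [0.767, -1.795, 2.262]
wrist_force: [-0.2, 0.4, 0.6]
width: 0.6
```

Request:
{"op": "jog_arm", "data": {
  "turn": [
    [0,-0.148,0],
    [0,-0.148,0],
    [0,-0.148,0],
    [0,-0.148,0],
    [0,-0.148,0]
  ],
  "slide": [
    [0,0,0],
    [0,0,0],
    [0,0,0],
    [0,0,0],
    [0,0,0]
  ],
  "grip": [60,60,60,60,60]
}}

```text
time: 25.35
tool_pos: [0.6075, -0.1912, 0.1471]
tcp_rot: [-1.474, 1.689, -1.761]
wrist_force: [-0.1, 1.1, -0.6]
width: 0.604
```

Request:
{"op": "jog_arm", "data": {
  "turn": [
    [0,-0.148,0],
    [0,-0.148,0],
    [0,-0.148,0],
    [0,-0.148,0],
    [0,-0.148,0]
  ],
  "slide": [
    [0,0,0],
    [0,0,0],
    [0,0,0],
    [0,0,0],
    [0,0,0]
  ],
  "grip": [60,60,60,60,60]
}}

```text
time: 25.85
tool_pos: [0.6075, -0.1912, 0.1471]
tcp_rot: [-1.81, 1.281, -0.998]
wrist_force: [0.9, 0.4, -0.1]
width: 0.6
```

Request:
{"op": "jog_arm", "data": {
  "turn": [
    [0,-0.148,0],
    [0,-0.148,0],
    [0,-0.148,0],
    [0,-0.148,0],
    [0,-0.148,0]
  ],
  "slide": [
    [0,0,0],
    [0,0,0],
    [0,0,0],
    [0,0,0],
    [0,0,0]
  ],
  "grip": [60,60,60,60,60]
}}

```text
time: 26.35
tool_pos: [0.6075, -0.1912, 0.1471]
tcp_rot: [-1.908, 0.809, -0.257]
wrist_force: [-0.6, 0.3, 0.6]
width: 0.598
```

Request:
{"op": "jog_arm", "data": {
  "turn": [
    [0,-0.148,0],
    [0,-0.148,0],
    [0,-0.148,0],
    [0,-0.148,0],
    [0,-0.148,0]
  ],
  "slide": [
    [0,0,0],
    [0,0,0],
    [0,0,0],
    [0,0,0],
    [0,0,0]
  ],
  "grip": [60,60,60,60,60]
}}

```text
time: 26.85
tool_pos: [0.6075, -0.1911, 0.1471]
tcp_rot: [-1.804, 0.304, 0.434]
wrist_force: [-0.4, -1.2, 0.1]
width: 0.603
```

Request:
{"op": "jog_arm", "data": {
  "turn": [
    [0,-0.148,0],
    [0,-0.148,0],
    [0,-0.148,0],
    [0,-0.148,0],
    [0,-0.148,0]
  ],
  "slide": [
    [0,0,0],
    [0,0,0],
    [0,0,0],
    [0,0,0],
    [0,0,0]
  ],
  "grip": [60,60,60,60,60]
}}

```text
time: 27.35
tool_pos: [0.6075, -0.1912, 0.1471]
tcp_rot: [-1.521, -0.212, 1.054]
wrist_force: [0.1, 0.4, 0.1]
width: 0.599
```

```bash
python3 st.py;  python3 - <<'E'
from plan import *
p=shot('wrist','wrist15')
E
```

```text
t 27.35 nest [-8.000e-02 -2.700e-01  8.909e+01] w 0.599 F [-0.2  -0.32  0.19] T [ 0.13 -0.23  0.  ]
turn needed [-2.5000e-03 -2.8906e+00  1.0000e-03]
q [-0.168  0.516  1.537 -0.345  1.498 -2.463]
slide to centre (tool mm) [-0.14  0.   -0.24]
```

View pics/wrist15.png

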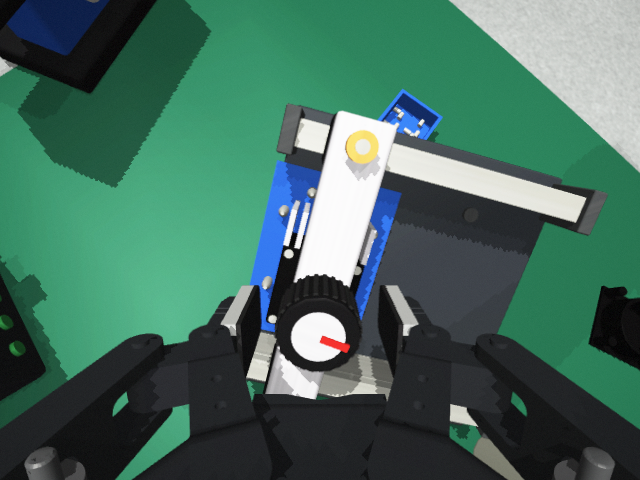

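Request:
{"op": "jog_arm", "data": {
  "turn": [
    [0,0,0],
    [0,0,0],
    [0,0,0],
    [0,0.1,0],
    [0,0.14,0]
  ],
  "slide": [
    [0,0,0],
    [0,0,0],
    [0,0,0],
    [0,0,0],
    [0,0.1,0]
  ],
  "grip": [45,30,20,20,20]
}}

```text
time: 27.9
tool_pos: [0.6077, -0.1911, 0.1472]
tcp_rot: [-1.637, -0.036, 0.85]
wrist_force: [0.2, 0.3, 1.0]
width: 0.36
```

Request:
{"op": "jog_arm", "data": {
  "turn": [
    [0,0.145,0],
    [0,0.145,0],
    [0,0.145,0],
    [0,0.145,0],
    [0,0.145,0]
  ],
  "slide": [
    [0,0.1,0],
    [0,0.1,0],
    [0,0.1,0],
    [0,0.1,0],
    [0,0.1,0]
  ],
  "grip": [20,20,20,20,20]
}}

```text
time: 28.4
tool_pos: [0.6074, -0.1905, 0.1467]
tcp_rot: [-1.857, 0.47, 0.217]
wrist_force: [-0.1, 2.4, 1.4]
width: 0.361
```

Request:
{"op": "jog_arm", "data": {
  "turn": [
    [0,0.145,0],
    [0,0.145,0],
    [0,0.145,0],
    [0,0.145,0],
    [0,0.145,0]
  ],
  "slide": [
    [0,0.1,0],
    [0,0.1,0],
    [0,0.1,0],
    [0,0.1,0],
    [0,0.1,0]
  ],
  "grip": [20,20,20,20,20]
}}

```text
time: 28.9
tool_pos: [0.6075, -0.1901, 0.1459]
tcp_rot: [-1.899, 0.957, -0.478]
wrist_force: [1.2, 3.6, 0.2]
width: 0.361
```

Request:
{"op": "jog_arm", "data": {
  "turn": [
    [0,0.145,0],
    [0,0.145,0],
    [0,0.145,0],
    [0,0.145,0],
    [0,0.145,0]
  ],
  "slide": [
    [0,0.1,0],
    [0,0.1,0],
    [0,0.1,0],
    [0,0.1,0],
    [0,0.1,0]
  ],
  "grip": [20,20,20,20,20]
}}

```text
time: 29.4
tool_pos: [0.6079, -0.19, 0.1452]
tcp_rot: [-1.738, 1.404, -1.213]
wrist_force: [3.0, 3.9, -1.0]
width: 0.358
```

```bash
python3 st.py;  python3 - <<'E'
from plan import *
p=shot('wrist','wrist16')
E
```

```text
t 29.4 nest [-1.86 -1.04 87.94] w 0.358 F [-4.48 -1.71  1.46] T [ 0.8  -0.63 -0.11]
turn needed [ 2.000e-04  9.639e-01 -2.000e-03]
q [-0.168  0.517  1.539 -0.342  1.494 -0.033]
slide to centre (tool mm) [ 1.91 -0.   -0.93]
```

View pics/wrist16.png

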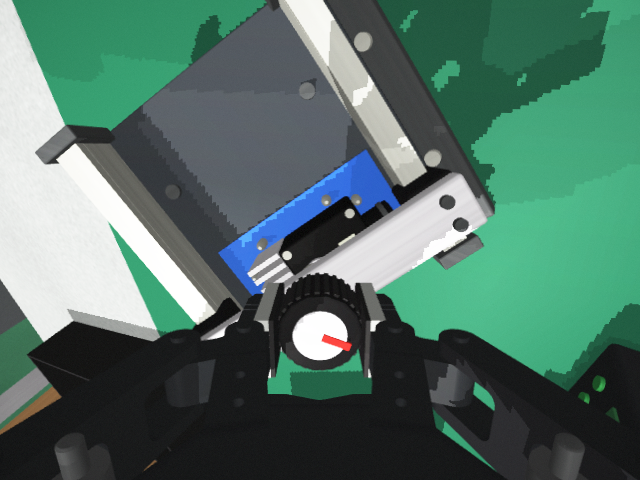

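```bash
cat >> st.py <<'E'
print('axial torque',(Rm.T@s['torque']).round(3))
E
python3 st.py|tail -1
```

```text
axial torque [0.595 0.086 0.953]
```

Request:
{"op": "jog_arm", "data": {
  "turn": [
    [0,0.145,0],
    [0,0.145,0],
    [0,0.145,0],
    [0,0.145,0],
    [0,0.145,0]
  ],
  "slide": [
    [0,0.1,0],
    [0,0.1,0],
    [0,0.1,0],
    [0,0.1,0],
    [0,0.1,0]
  ],
  "grip": [20,20,20,20,20]
}}

```text
time: 29.95
tool_pos: [0.6083, -0.1905, 0.1447]
tcp_rot: [-1.337, 1.777, -1.955]
wrist_force: [4.9, 3.7, -2.3]
width: 0.361
```

```bash
python3 st.py
```

```text
t 29.95 nest [-2.18 -0.41 87.54] w 0.361 F [-6.44 -0.43  1.01] T [ 0.78 -0.98 -0.01]
turn needed [-0.0006  0.2418 -0.0026]
q [-0.168  0.517  1.539 -0.343  1.491  0.689]
slide to centre (tool mm) [ 2.21 -0.01 -0.13]
axial torque [ 0.186 -0.05   1.233]
```

Request:
{"op": "jog_arm", "data": {
  "turn": [
    [0,0.145,0],
    [0,0.145,0],
    [0,0.145,0]
  ],
  "slide": [
    [0,0.1,0],
    [0,0.1,0],
    [0,0.1,0]
  ],
  "grip": [20,20,20]
}}

```text
time: 30.25
tool_pos: [0.6084, -0.1909, 0.1445]
tcp_rot: [0.91, -1.847, 2.265]
wrist_force: [4.3, 2.9, -2.0]
width: 0.364
```

```bash
python3 st.py
```

```text
t 30.25 nest [-2.210e+00 -1.000e-02  8.727e+01] w 0.364 F [-5.51 -0.13  0.84] T [ 0.57 -1.05  0.07]
turn needed [-0.0008 -0.1933 -0.0029]
q [-0.168  0.517  1.539 -0.344  1.49   1.124]
slide to centre (tool mm) [ 2.16 -0.01  0.43]
axial torque [-0.124 -0.013  1.196]
```

Request:
{"op": "jog_arm", "data": {
  "turn": [
    [0,0.145,0],
    [0,0.145,0],
    [0,0.145,0]
  ],
  "slide": [
    [0,0.1,0],
    [0,0.1,0],
    [0,0.1,0]
  ],
  "grip": [20,20,20]
}}

```text
time: 30.55
tool_pos: [0.6084, -0.1914, 0.1443]
tcp_rot: [0.371, -1.648, 2.234]
wrist_force: [5.0, 1.6, -2.3]
width: 0.362
```

```bash
python3 st.py
```

```text
t 30.55 nest [-2.03  0.41 87.02] w 0.362 F [-5.55  1.31  0.52] T [ 0.47 -1.02  0.2 ]
turn needed [-0.0009 -0.6286 -0.0032]
q [-0.169  0.517  1.54  -0.345  1.49   1.559]
slide to centre (tool mm) [ 1.88 -0.01  0.86]
axial torque [-0.465 -0.095  1.036]
```

Request:
{"op": "jog_arm", "data": {
  "turn": [
    [0,0.145,0],
    [0,0.145,0],
    [0,0.145,0]
  ],
  "slide": [
    [0,0.1,0],
    [0,0.1,0],
    [0,0.1,0]
  ],
  "grip": [20,20,20]
}}

```text
time: 30.85
tool_pos: [0.6067, -0.1909, 0.1448]
tcp_rot: [-0.108, -1.41, 2.121]
wrist_force: [0.2, 3.9, 1.8]
width: 0.361
```

```bash
python3 st.py;  python3 - <<'E'
from plan import *
p=shot('wrist','wrist17')
cv2.imwrite('pics/wrist17z.png',cv2.resize(p['img'][250:400,200:440,::-1],None,fx=2,fy=2))
E
```

```text
t 30.85 nest [-0.79 -0.91 86.79] w 0.361 F [-1.06 -3.19  2.73] T [1.1  0.13 0.35]
turn needed [ 6.0000e-04 -1.0622e+00  9.0000e-04]
q [-0.169  0.516  1.541 -0.344  1.493  1.993]
slide to centre (tool mm) [-0.41 -0.    1.13]
axial torque [-0.755 -0.806 -0.364]
```

View pics/wrist17z.png

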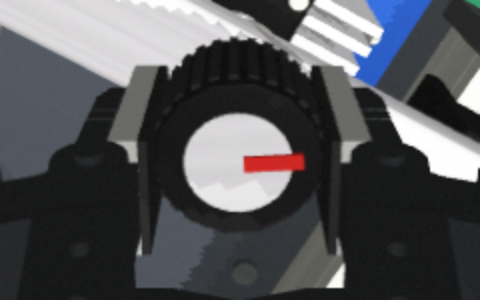

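Request:
{"op": "jog_arm", "data": {
  "turn": [
    [0,0,0],
    [0,0,0],
    [0,0,0],
    [0,0,0],
    [0,0,0]
  ],
  "slide": [
    [0,0,0],
    [0,0,0],
    [0,0,0],
    [0,0,0],
    [0,-10,0]
  ],
  "grip": [30,45,60,65,65]
}}

```text
time: 31.4
tool_pos: [0.6094, -0.1897, 0.152]
tcp_rot: [-0.101, -1.409, 2.121]
wrist_force: [-0.5, 0.1, 0.5]
width: 0.646
```

Request:
{"op": "jog_arm", "data": {
  "turn": [
    [0,0,0],
    [0,0,0],
    [0,0,0],
    [0,0,0],
    [0,0,0]
  ],
  "slide": [
    [0,-30,0],
    [0,-45,0],
    [0,-45,0],
    [0,-30,0],
    [0,0,0]
  ],
  "grip": [65,65,65,65,65]
}}

```text
time: 31.9
tool_pos: [0.6776, -0.1479, 0.2893]
tcp_rot: [-0.116, -1.416, 2.128]
wrist_force: [-0.2, -0.3, 0.9]
width: 0.649
```

```bash
python3 st.py;  python3 - <<'E'
from plan import *
for c in ['wrist','scene','top']:
    p=shot(c,c+'18')
    C=cloud(p); L=(C-NP)@nestR(NY)*1000
    m=(abs(L[...,0])<30)&(abs(L[...,1])<30)&(L[...,2]>92)&(L[...,2]<100); pts=L[m]
    if m.sum()>20: print(c,'knob top',np.median(pts,0).round(1),m.sum())
    m=(abs(L[...,0]+45)<25)&(abs(L[...,1])<30)&(L[...,2]>60)&(L[...,2]<68); pts=L[m]
    if m.sum()>20: print('beam',np.median(pts,0).round(1),np.percentile(pts[:,1],[2,98]).round(1))
    m=(np.hypot(L[...,0]-70,L[...,1])<6)&(L[...,2]>60)&(L[...,2]<85)
    if m.sum()>5: print('plunger',np.percentile(L[m][:,2],[10,50,90]).round(1),m.sum())
    if c!='wrist':
        x0,y0=(150,160) if c=='scene' else (340,170)
        cv2.imwrite(f'pics/{c}18z.png',cv2.resize(p['img'][y0:y0+140,x0:x0+150,::-1],None,fx=4,fy=4,interpolation=cv2.INTER_CUBIC))
E
```

```text
t 31.9 nest [ -0.36   1.16 253.41] w 0.649 F [0.71 0.15 0.59] T [ 0.1  -0.23 -0.02]
turn needed [-0.0025 -1.0615 -0.0099]
q [-0.101  0.535  1.238 -0.325  1.772  1.959]
slide to centre (tool mm) [ 1.19 -0.01 -0.25]
axial torque [-0.199  0.04   0.143]
wrist knob top [-0.9  1.6 97.6] 1173
beam [-45.    1.6  65.2] [-11.4  13.7]
plunger [71.3 72.4 73.2] 124
scene knob top [-2.4  1.1 97.1] 262
beam [-44.8  -0.5  64.5] [-13.1  12.3]
top knob top [ 5.   1.1 97.1] 135
plunger [68.3 71.8 73.4] 28
```

View pics/scene18z.png

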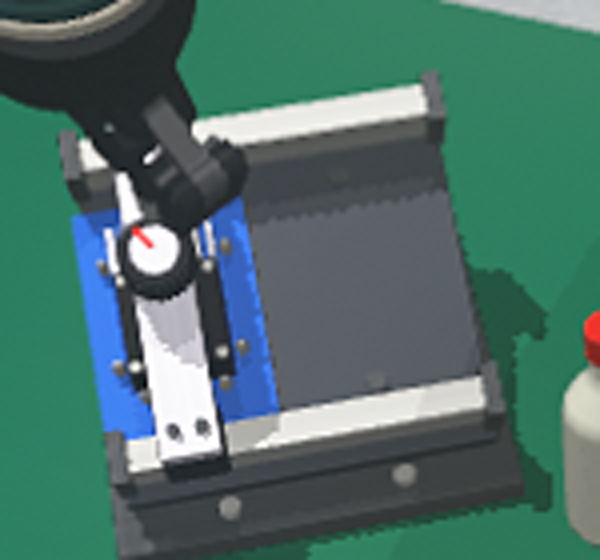

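View pics/wrist18.png

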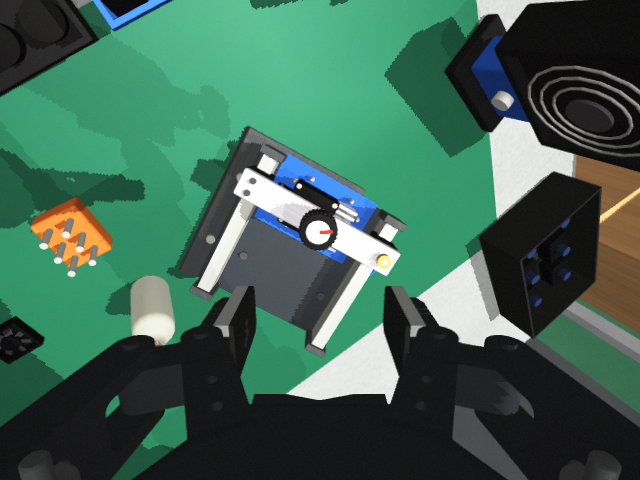

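Run:
```python
from plan import *
def pl(p,name,yc):
    C=cloud(p); L=(C-NP)@nestR(NY)*1000
    r=np.hypot(L[...,0]-70,L[...,1]-yc)
    for lo,hi in ((0,2.5),(2.5,5),(5,7)):
        m=(r>=lo)&(r<hi)&(L[...,2]>60)&(L[...,2]<85)
        if m.sum(): print(name,lo,hi,m.sum(),np.percentile(L[m][:,2],[25,50,75]).round(1))
    m=(abs(L[...,0]-35)<12)&(abs(L[...,1]-yc)<8)&(abs(L[...,2]-64)<4); 
    if m.sum(): print('  beam',np.median(L[m][:,2]))
pl(dict(np.load('pics/wrist7.npz')),'parked wrist',-101.2)
pl(dict(np.load('pics/top0.npz')),'parked top',-102.5); pl(dict(np.load('pics/scene0.npz')),'parked scene',-101.5)
p=shot('wrist','wrist19'); np.savez('pics/wrist19.npz',**{k:np.array(v) for k,v in p.items()}); pl(p,'now',1.3)
p2=shot('top'); np.savez('pics/top19.npz',**{k:np.array(v) for k,v in p2.items()}); pl(p2,'now top',0)
print(bot.read_state()['time'])
a=cv2.imread('pics/wrist7.png')[295:345,290:345]; b=cv2.imread('pics/wrist19.png')[235:285,355:410]; c=cv2.imread('pics/wrist13.png')[120:170,315:370]
cv2.imwrite('pics/pl.png',cv2.resize(np.hstack([a,b,c]),None,fx=4.5,fy=4.5,interpolation=cv2.INTER_CUBIC))
im=cv2.imread('pics/wrist19.png')[120:300,170:420]; cv2.imwrite('pics/w19z.png',cv2.resize(im,None,fx=3.2,fy=3.2,interpolation=cv2.INTER_CUBIC))
```

```text
parked wrist 0 2.5 31 [74.5 74.8 75.1]
parked wrist 2.5 5 89 [72.2 72.8 73.8]
parked wrist 5 7 109 [68.7 72.  72.6]
  beam 65.33461284980136
parked top 0 2.5 5 [70.8 73.3 73.7]
parked top 2.5 5 14 [71.8 72.9 73.4]
parked top 5 7 19 [66.9 69.7 71.7]
  beam 64.60149885463272
parked scene 0 2.5 4 [71.7 73.5 75. ]
parked scene 2.5 5 19 [70.9 72.  73.3]
parked scene 5 7 29 [64.4 69.2 71.5]
  beam 64.90884824810793
now 0 2.5 22 [72.4 72.8 73.1]
now 2.5 5 67 [72.  72.4 72.8]
now 5 7 113 [67.7 71.4 72.2]
  beam 65.3302087383948
now top 0 2.5 4 [71.9 72.4 72.7]
now top 2.5 5 13 [71.  71.8 72.1]
now top 5 7 18 [65.3 69.2 70.3]
  beam 64.62824751534964
32.15
```

View pics/pl.png

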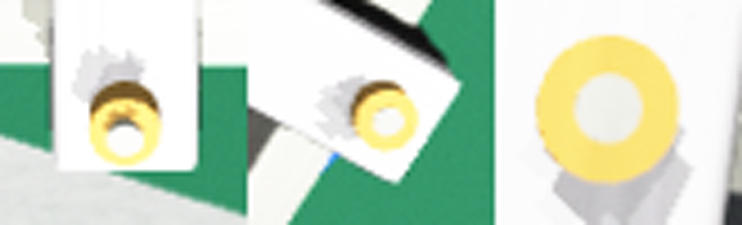

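View pics/w19z.png

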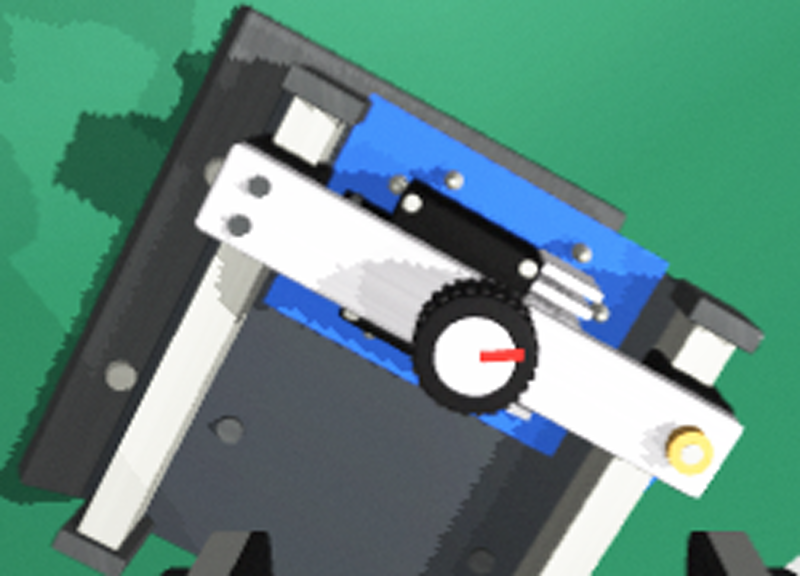

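```bash
python3 -c "
from workcell import bot
print(bot.finish_job())"
```

```text
the job is handed in; nothing more can be done
None
```

The engine is loaded in the fixture and clamped, and the job was handed in at about 32 s of robot time. No verdict came back, so this rests on my own last checks.

**What I did:**
- **Engine:** I gripped the black engine across its 46 mm and lowered it between the pins with a light touch of about 9 N. I let go with the lens pointing down the slope.
- **Bridge:** I slid it along its bars by the knob until it sat over the seat.
- **Screw:** I turned the knob about 10.2 rad clockwise in three grips, until the axial torque jumped to 0.8 N m and the knob slipped in the fingers at the stop.
- **End:** I opened the gripper and backed off about 16 cm along the screw axis. The last wrist force reading was about 1 N, roughly the sensor noise.

**What the last checks showed:**
- **Detent:** Its pin now sits 2 mm lower than when parked (72.8 mm against 74.8 mm), so the ball is in the groove.
- **Bridge position:** It reads within about 1 mm of the detent point once the camera offsets are allowed for.
- **Knob:** Its top reads about 97.1 mm against 96 mm expected. The cameras read 0.5 to 1.3 mm high on the beam, so that fits fully home but does not prove it; the torque at the stop is the stronger evidence.
- **Engine:** After I let go it settled about 2 mm down the slope against the lower pins, within the allowed 5 mm. It looked flat, with a measured tilt of about 0.01 rad.

**Disagreements and gaps:**
- The scene and top cameras disagreed by 3 to 5 mm on where the seat is. I used the wrist view to settle it.
- While turning, the gripper drifted up to 2 mm off the screw axis, with side forces up to about 6 N, mostly across the bars. The detent held.
- I did not measure the pad's force on the engine.
- I saw no bystander touched or moved in the pictures, but did not measure each one at the end.

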